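# Build up a grinding wheel on its upright spindle

## Task

Build up the grinding wheel set on the upright spindle: thread on the steel flange first, then the larger of the two grinding wheels, then the brass sleeve, and the hexagon nut last on top, each lying flat on the one below. Leave the smaller, worn wheel where it lies.

Things in the scene. Friction and masses are not known exactly. Their poses are not given: they have to be found in the camera images.
- spindle_seat (a point): Upright spindle, fixed to the worktop: a grey round base 84 mm in diameter and 12 mm high with a bright steel shaft in its middle. The shaft is 13 mm in diameter and stands 58 mm above the base; its last 8 mm taper to a tip 5 mm in diameter. Three small bolt heads, 2 mm high, stand on the base 34 mm from the axis. This point is on the shaft's axis at the top face of the base; z is up, along the shaft.
- flange_mid (a point): Flange: flat bright steel ring, 54 mm outside diameter, bore 22 mm, 12 mm high, six small dark dots on its top. Its point is at the centre of the ring, half-way up; z is the ring's axis, up as it lies.
- wheel_mid (a point): Large grinding wheel: rough reddish-brown ring, 64 mm outside diameter, 16 mm high, with a steel bush in the middle, bore 22 mm. Its point is at the centre of the ring, half-way up; z is the ring's axis, up as it lies.
- sleeve_mid (a point): Spacer sleeve: plain brass ring, 34 mm outside diameter, bore 22 mm, 14 mm high. Its point is at the centre of the ring, half-way up; z is the ring's axis, up as it lies.
- nut_mid (a point): Nut: dark steel hexagon, 36 mm across flats, 42 mm across corners, 14 mm high, with a plain hexagonal hole 22 mm across (no thread: it slips over the shaft without turning). Its point is at the centre, half-way up; z is its axis, up as it lies; one pair of flats faces its +y and -y, corners lie at its +x and -x.
- worn_wheel_mid (a point): Worn grinding wheel, to be left alone: same reddish-brown ring with steel bush and same height of 16 mm as the large wheel, but only 46 mm in outside diameter. Its point is at the centre of the ring, half-way up; z is the ring's axis, up as it lies.
Not all that is in view belongs to the job. Of the things shaped like the part that bears nut_mid, the dark steel one is meant.

How it is judged:
By the outcome, as a careful person would: the job done as asked, in the order asked, and still so for the second after the job is handed in, with the robot touching nothing.
It also fails if it takes over 136 s, if anything falls off the work surface, if the arm or the gripper's body presses on something with over 40 N, if the wrist force passes 120 N, or if a joint passes its speed limit or range.

## Robot

A 6-joint arm with a two-finger parallel gripper is mounted at the origin on a cart in front of the work surface, level with it; the furniture and walls round the work are solid. World frame = base frame: x ahead of the robot, y to its left, z up, the work surface at z = 0. Lengths are in m, angles in rad, forces in N, time in s.
With the tool pointing down it reaches from about 0.35 to 0.95 m from the base axis. Payload 17.4 kg.
Tool frame: the origin (TCP) lies at the very end of the fingers, on their centre line; the grasp point (between the pads) lies env.grip_depth behind it (env.grip_depth is the distance from the TCP to the grasp point, in m); z points along the fingers, x is the direction in which the jaws open and shut, and the axes are right-handed (so a half turn about z gives the same grasp; the last joint's range is limited). The gripper opens to 93 mm and grips with 3 to 60 N. Pads are 15 mm wide; open, the fingers measure 128 mm over their backs; the gripper's body (75 mm by 188 mm) begins 65 mm behind the grasp point.
Start: joints at [1.127, 0.116, 1.442, -0, 1.584, -0.038], TCP at [0.266, 0.62, 0.219] pointing down, gripper open.
Joint ranges: [-2.83, 2.83], [-0.83, 2.19], [0.07, 2.5], [-1.14, 4.28], [0.01, 3], [-2.97, 2.97]. Speed limits (rad/s): [1.89, 1.89, 2.22, 3.14, 3.14, 3.14].

## Interface

Orientations are given as a unit quaternion [x, y, z, w].
In Python, from station import env gives the robot as it stands.
- The arm moves only by the shell command python3 -m handwheel 'ROWS' [FORCE]. ROWS is JSON, a list that holds one entry, the list of rows, each a list of 7 numbers: the shift along the world's x, y, z in m, then the turn, a rotation vector about the world's x, y, z in rad, then the finger opening in m, from 0 to 0.093. In form: [[[tx, ty, tz, rx, ry, rz, hand], ...]]. A call has 1 to 12 rows; each row shifts and turns the pose as measured when the row begins; what a row does not reach is not made up. A row lasts 1/10 s, in which the tool goes at most 50 mm and 8.59 degrees, less where a joint would pass 70% of its speed; a pose out of reach is approached as far as the arm can. A call with a gripper value outside its range is refused whole. The fingers move at their own pace and stop on an object; FORCE is the grip in N (left out, the last holds). Time passes only in rows, so rows that do not move let the fingers close. It gives the time, the measured TCP pose, the force and the opening at its end, in the units of the state.
- env.get_state(): the state, without advancing time (a new reading comes with each control period).
- env.read_camera(name): name is "scene" or "top"; returns a dict with "color" (384x512x3 uint8, red, green, blue), "range_z" (384x512 float32, m along the optical axis (not along the pixel's ray), 0 where there is no reading), "fovy" (degrees; the focal length in pixels is half the picture's height over the tangent of half this angle, whatever the lens; pixels are square), "cx", "cy" (the principal point, pixels), "origin" and "rotation" of the camera in the world. Camera axes: x right, y down, z forward; pixel columns grow to the right and rows downward; lengths in m; the calibration is good to about 2 mm. A picture is of the moment at which its call begins.
- env.job_done(): hands the job in, once; it reports no verdict.
Trained networks look in a picture, given as the dict that the camera call returned (one of the last four; its "shot" number tells which), for a name from the list of things; names that differ only in an ending like _2 or _b are one class to them, and where a whole thing is asked for, a point or a joint stands for the part that bears it (a point fixed in the world has none). Each returns a list of dicts, best first, with "score" (0 to 1); they miss things now and then, are a little off and sometimes report something else, mostly with a low value. They report only what shows in the picture. A call takes as long as a camera call. They do not tell look-alikes from the thing itself.
- env.recognise(picture, thing): "extent" ([left, top, width, height] in pixels, round what is visible of it).
- env.masks_of(picture, thing): "region" (384x512 bool, what is visible of it) and "extent" ([left, top, width, height] in pixels, round what is visible of it).
- env.spot_point(picture, thing): "location" ([column, row] in pixels: a listed point, or the origin of a listed thing).
The state is a dict: "time_s": time; "q": joint angles; "joint_velocities": joint speeds; "tau": joint torques, N m; "position": TCP position; "ee_rot": TCP orientation; "contact_force": force on the tool from outside, world axes, zero at the start; "ft_torque": the same for the moment, N m; "finger_gap": finger opening in m.
Only numpy, scipy, OpenCV 4.12 (cv2) and the standard library are available. Lean on these libraries where they do the work, as an engineer would, in place of code of your own. Each camera call takes 0.05 s, during which the arm holds its last target.

## Working session

There is one attempt and no reset: what is moved stays moved. The work goes in short steps, Python scripts to look and compute and a shell command to move; the robot and the scene stay as the last step left them, time stands still between calls to the robot, and variables do not carry over. Pictures are saved under pics/ and viewed, and the job is handed in when it is done.

```bash
ls; mkdir -p pics; cat > h.py <<'E'
from station import env
import numpy as np, cv2
def shot(n,name):
    p=env.read_camera(n); cv2.imwrite(f'pics/{name}.png',cv2.cvtColor(p['color'],cv2.COLOR_RGB2BGR)); return p
def f_of(p): return p['color'].shape[0]/2/np.tan(np.radians(p['fovy'])/2)
def back(p,u,v,z):
    f=f_of(p); c=np.array([(u-p['cx'])/f,(v-p['cy'])/f,1.0])
    c=c*np.asarray(z)
    return np.array(p['origin'])+np.array(p['rotation'])@c
def cloud(p):
    f=f_of(p); v,u=np.mgrid[0:384,0:512]; z=p['range_z']
    c=np.stack([(u-p['cx'])/f*z,(v-p['cy'])/f*z,z],-1)
    return c@np.array(p['rotation']).T+np.array(p['origin'])
E
python3 - <<'E'
from h import *
s=env.get_state();print({k:np.round(v,3) for k,v in s.items()},env.grip_depth)
for n in ['scene','top']:
    p=shot(n,n+'1'); print(n,p['fovy'],p['cx'],p['cy'],np.round(p['origin'],3),np.round(p['rotation'],3).tolist())
    C=cloud(p)
    for t in ['spindle_seat','flange_mid','wheel_mid','sleeve_mid','nut_mid','worn_wheel_mid']:
        for d in env.spot_point(p,t)[:3]:
            u,v=d['location'];ui,vi=int(round(u)),int(round(v))
            print(t,round(d['score'],2),np.round(d['location'],1), np.round(C[min(vi,383),min(ui,511)],3))
E
```

```text
pics
{'time_s': np.float64(0.0), 'q': array([ 1.127,  0.116,  1.442, -0.   ,  1.584, -0.038]), 'joint_velocities': array([ 0.   , -0.002,  0.   ,  0.   ,  0.001, -0.001]), 'tau': array([ 3.0000e-03, -7.2127e+01, -6.2261e+01,  7.8000e-02,  2.4000e-02,
       -0.0000e+00]), 'position': array([0.266, 0.62 , 0.218]), 'ee_rot': array([ 0.835,  0.55 , -0.   ,  0.   ]), 'contact_force': array([-0.575,  0.06 ,  0.79 ]), 'ft_torque': array([-0.001,  0.031,  0.015]), 'finger_gap': np.float64(0.093)} 0.0188
scene 56.01447546185521 257.90123030952594 192.40652694434937 [ 0.052 -0.637  0.447] [0.809, -0.257, 0.163, -0.503]Traceback (most recent call last):
  File "<stdin>", line 5, in <module>
  File "h.py", line 13, in cloud
    return c@np.array(p['rotation']).T+np.array(p['origin'])
           ~^~~~~~~~~~~~~~~~~~~~~~~~~~
ValueError: matmul: Input operand 1 has a mismatch in its core dimension 0, with gufunc signature (n?,k),(k,m?)->(n?,m?) (size 4 is different from 3)
```

Rotation is a quaternion.

```bash
sed -i "s/np.array(p\['rotation'\])/R_(p)/; s/^import numpy as np, cv2/import numpy as np, cv2\nfrom scipy.spatial.transform import Rotation as Ro\ndef R_(p): return Ro.from_quat(p['rotation']).as_matrix()/" h.py
python3 - <<'E'
from h import *
for n in ['scene','top']:
    p=shot(n,n+'2'); print(n,p['fovy'],p['cx'],p['cy'],np.round(p['origin'],3),np.round(R_(p)[:,2],3).tolist())
    C=cloud(p)
    for t in ['spindle_seat','flange_mid','wheel_mid','sleeve_mid','nut_mid','worn_wheel_mid']:
        for d in env.spot_point(p,t)[:3]:
            u,v=d['location'];ui,vi=int(round(u)),int(round(v))
            print(t,round(d['score'],2),np.round(d['location'],1), np.round(C[min(vi,383),min(ui,511)],3))
E
```

```text
scene 56.01447546185521 257.90123030952594 192.40652694434937 [ 0.052 -0.637  0.447] [0.523, 0.73, -0.44]
spindle_seat 0.65 [224.7 206.5] [0.455 0.071 0.012]
flange_mid 0.51 [227.3 183.2] [0.54  0.201 0.005]
wheel_mid 0.67 [203.6 165.8] [0.536 0.337 0.015]
sleeve_mid 0.65 [174.9 183.1] [0.409 0.274 0.012]
nut_mid 0.87 [326.4 294.5] [ 0.444 -0.3   -0.001]
nut_mid 0.73 [365.9 261.4] [ 0.578 -0.28   0.002]
nut_mid 0.72 [338.9 233.7] [ 0.596 -0.188  0.012]
worn_wheel_mid 0.95 [367.2 263.3] [ 0.559 -0.296  0.015]
top 47.301968770311674 251.7920172581019 190.47375601871036 [0.295 0.025 1.169] [0.181, -0.005, -0.984]
spindle_seat 0.94 [228.2 205.9] [0.461 0.081 0.049]
flange_mid 0.85 [185.3 179.5] [0.541 0.2   0.001]
wheel_mid 0.59 [127.2 175.7] [ 0.554  0.358 -0.   ]
sleeve_mid 0.48 [157.2 224.9] [ 0.419  0.273 -0.001]
nut_mid 0.65 [374.3 209.3] [ 0.454 -0.308  0.007]
nut_mid 0.52 [321.  154.5] [ 0.61  -0.173 -0.001]
worn_wheel_mid 0.7 [364.3 166.9] [ 0.57  -0.289  0.003]
```

View pics/scene2.png

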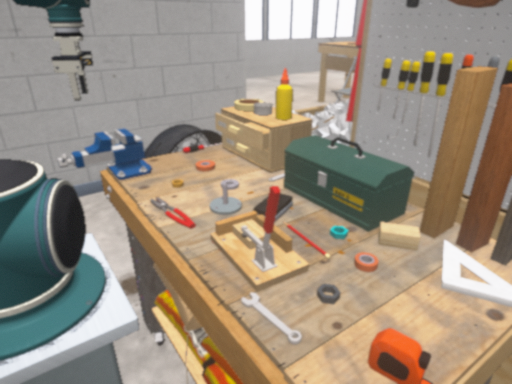

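View pics/top2.png

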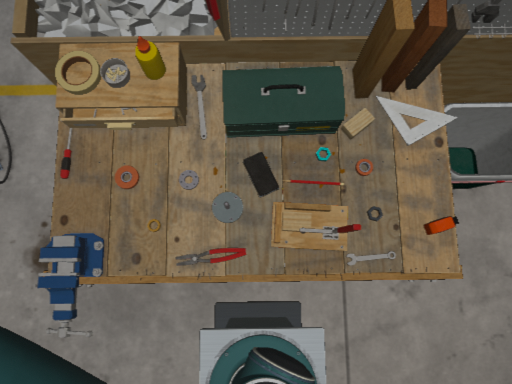

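Dark nut ~(374,213) vs teal nut (323,154); large wheel (126,177) vs worn (364,167). Flange (189,180) vs tape and bearing on the cabinet; sleeve (154,225). Close crop and measurement next.

```bash
cat > meas.py <<'E'
from h import *
def clean(p,t,k=3):
    return env.masks_of(p,t)[:k]
E
python3 - <<'E'
from h import *
p=shot('top','top3'); q=shot('scene','scene3')
im=cv2.cvtColor(p['color'],cv2.COLOR_RGB2BGR); sc=cv2.cvtColor(q['color'],cv2.COLOR_RGB2BGR)
W=[]
for (u,v) in [(126,177),(189,180),(154,225),(227,206),(374,213),(323,154),(364,167)]:
    W.append(cv2.resize(im[v-22:v+22,u-22:u+22],(198,198),interpolation=cv2.INTER_CUBIC))
W.append(np.zeros((198,198,3),np.uint8))
cv2.imwrite('pics/crops.png',np.vstack([np.hstack(W[:4]),np.hstack(W[4:])]))
cv2.imwrite('pics/sc_crop.png',cv2.resize(sc[140:310,140:400],(780,510),interpolation=cv2.INTER_CUBIC))
for n,P in (('top',p),('scene',q)):
    C=cloud(P)
    for t in ['spindle_seat','flange_mid','wheel_mid','sleeve_mid','nut_mid','worn_wheel_mid']:
        for m in env.masks_of(P,t)[:3]:
            M=m['region']; X=C[M]
            h=np.percentile(X[:,2],[5,50,95])
            v,u=np.nonzero(M)
            print(n,t,round(m['score'],2),np.round(m['extent'],1),'z%',np.round(h,3),M.sum(),'cent',np.round([u.mean(),v.mean()],2), 'xyz',np.round(X.mean(0),4))
# handle heights
C=cloud(p); Z=C[...,2]
for (a,b,c,d) in [(270,200,365,255),(225,65,345,135),(175,245,245,265),(245,150,280,195),(345,250,400,265)]:
    r=Z[b:d,a:c]; i=np.unravel_index(r.argmax(),r.shape); print((a,b,c,d),r.max(),C[b+i[0],a+i[1]].round(3))
E
```

```text
top spindle_seat 0.79 [209.3 191.6  34.9  31.5] z% [0.007 0.012 0.017] 778 cent [226.82 207.19] xyz [0.4625 0.0855 0.0152]
top wheel_mid 0.94 [115.6 163.   24.   26. ] z% [0.003 0.016 0.02 ] 438 cent [126.17 176.98] xyz [0.5457 0.353  0.0252]
top sleeve_mid 0.47 [148.1 219.6  12.2  12.4] z% [0.    0.013 0.017] 95 cent [153.02 224.79] xyz [0.4184 0.2809 0.0117]
top sleeve_mid 0.17 [353.8 160.5  19.   15.4] z% [0.001 0.015 0.02 ] 228 cent [363.57 167.17] xyz [ 0.5652 -0.2823  0.0236]
top nut_mid 0.62 [364.9 203.   15.6  16.5] z% [0.002 0.014 0.018] 125 cent [374.26 213.62] xyz [ 0.4383 -0.301   0.0309]
top nut_mid 0.59 [317.5 145.1  14.6  13.4] z% [0.005 0.014 0.018] 105 cent [323.16 153.67] xyz [ 0.6067 -0.1771  0.0131]
top worn_wheel_mid 0.47 [356.5 156.7  16.5  18.2] z% [0.    0.015 0.02 ] 233 cent [363.47 166.51] xyz [ 0.5671 -0.2822  0.0231]
scene spindle_seat 0.78 [208.1 185.9  31.   30.1] z% [-0.     0.011  0.052] 561 cent [224.56 203.4 ] xyz [0.4583 0.0774 0.0155]
scene flange_mid 0.61 [219.9 177.6  19.9  14.6] z% [-0.     0.01   0.012] 147 cent [230.38 183.82] xyz [0.5336 0.1718 0.0151]
scene sleeve_mid 0.48 [169.4 179.4  15.6   6. ] z% [0.001 0.009 0.013] 84 cent [177.02 183.14] xyz [0.4163 0.277  0.0082]
scene nut_mid 0.77 [333.2 225.9  16.   12.8] z% [0.001 0.01  0.014] 188 cent [338.51 232.12] xyz [ 0.6046 -0.1787  0.0086]
scene nut_mid 0.66 [318.3 286.1  20.7  21.1] z% [0.002 0.011 0.014] 340 cent [328.07 293.63] xyz [ 0.438  -0.3103  0.0107]
scene worn_wheel_mid 0.77 [353.1 253.9  25.7  18.1] z% [0.003 0.014 0.016] 360 cent [365.06 261.61] xyz [ 0.559  -0.2906  0.0152]
(270, 200, 365, 255) 1.1689694436534488 [0.295 0.025 1.169]
(225, 65, 345, 135) 1.1689694436534488 [0.295 0.025 1.169]
(175, 245, 245, 265) 1.1689694436534488 [0.295 0.025 1.169]
(245, 150, 280, 195) 1.1689694436534488 [0.295 0.025 1.169]
(345, 250, 400, 265) 1.1689694436534488 [0.295 0.025 1.169]
```

View pics/crops.png

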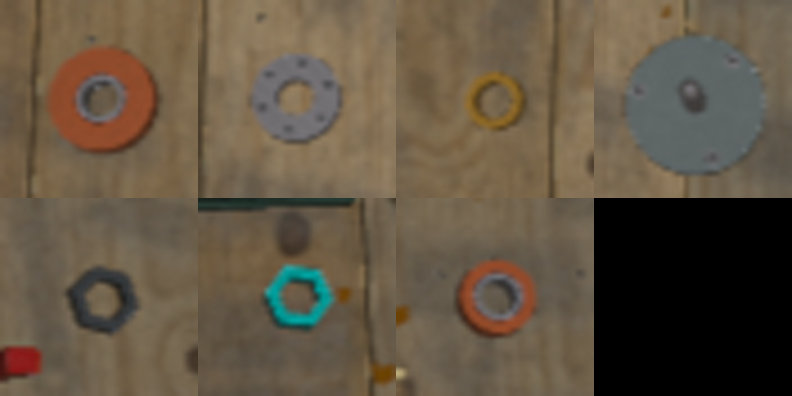

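View pics/sc_crop.png

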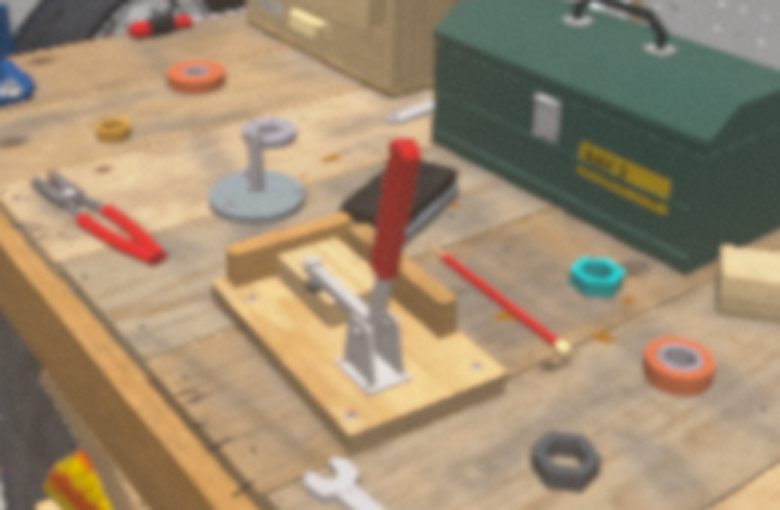

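Crops confirm: the large red wheel with bush (126,177), flange with dots (189,180), brass ring (154,225), dark nut (374,213); teal nut and the worn wheel are the look-alikes. Now exact silhouettes in both views, triangulated.

```bash
cat > meas.py <<'E'
from h import *
# silhouettes: Lab distance to local wood model, within a window round the seed, holes filled
def sil(p,u,v,r,name=None,k=4):
    im=p['color'][v-r:v+r+1,u-r:u+r+1]; big=cv2.resize(im,None,fx=k,fy=k,interpolation=cv2.INTER_CUBIC)
    L=cv2.cvtColor(big,cv2.COLOR_RGB2LAB).astype(float)
    n=L.shape[0]; b=3*k
    ring=np.ones((n,n),bool); ring[b:-b,b:-b]=False
    mu=np.median(L[ring],0)
    d=np.sqrt((0.5*(L[...,0]-mu[0]))**2+(1.5*(L[...,1]-mu[1]))**2+(1.5*(L[...,2]-mu[2]))**2)
    d8=np.clip(d*2,0,255).astype(np.uint8); t,B=cv2.threshold(d8,0,255,cv2.THRESH_OTSU)
    cs,_=cv2.findContours(B,cv2.RETR_EXTERNAL,cv2.CHAIN_APPROX_NONE)
    c=max(cs,key=lambda c:cv2.contourArea(c)-3*np.hypot(*(c[:,0].mean(0)-n/2)))
    hull=cv2.convexHull(c)
    m=cv2.moments(hull); cu,cv_=m['m10']/m['m00'],m['m01']/m['m00']
    e=cv2.fitEllipse(c)
    tr=lambda a:(np.array(a)+0.5)/k-0.5+np.array([u-r,v-r])
    cv2.drawContours(big,[hull],-1,(255,0,255),1)
    return tr((cu,cv_)),tr(e[0]),np.array(e[1])/k,cv2.resize(cv2.cvtColor(big,cv2.COLOR_RGB2BGR),(198,198))
def ray(p,uv):
    f=f_of(p); d=R_(p)@np.array([(uv[0]-p['cx'])/f,(uv[1]-p['cy'])/f,1.]); return np.array(p['origin']),d/np.linalg.norm(d)
def plane(p,uv,z):
    o,d=ray(p,uv); return o+d*(z-o[2])/d[2]
def tri(p,a,q,b):
    o1,d1=ray(p,a);o2,d2=ray(q,b)
    A=np.stack([d1,-d2],1); s=np.linalg.lstsq(A,o2-o1,rcond=None)[0]
    x,y=o1+s[0]*d1,o2+s[1]*d2; return (x+y)/2,np.linalg.norm(x-y)
E
python3 - <<'E'
from meas import *
p=shot('top','top4'); q=shot('scene','scene4')
S={'flange':((189,180),15,(230,184),14,.006),'wheel':((126,177),18,(205,165),17,.008),'sleeve':((154,225),11,(178,183),11,.007),'nut':((374,213),13,(328,294),17,.007),'base':((227,207),22,(226,205),24,.006)}
W=[]
for k,(a,ra,b,rb,z) in S.items():
    c1,e1,x1,i1=sil(p,*a,ra); c2,e2,x2,i2=sil(q,*b,rb)
    W.append(np.vstack([i1,i2]))
    X,g=tri(p,c1,q,c2)
    print(k,c1.round(2),x1.round(1),c2.round(2),'tri',X.round(4),'gap',g.round(4),'top@z',plane(p,c1,z).round(4)[:2],'ell',plane(p,e1,z).round(4)[:2],'scene@z',plane(q,c2,z).round(4)[:2],plane(q,e2,z).round(4)[:2])
cv2.imwrite('pics/sil.png',cv2.resize(np.hstack(W),(800,320)))
E
```

```text
flange [188.46 179.43] [19.7 19.8] [227.75 189.19] tri [ 0.5415  0.1939 -0.0123] gap 0.0073 top@z [0.541  0.1897] ell [0.541  0.1897] scene@z [0.5185 0.1616] [0.5181 0.1615]
wheel [126.52 176.87] [23.3 24.1] [205.01 164.91] tri [0.5498 0.3567 0.0087] gap 0.0005 top@z [0.5497 0.357 ] ell [0.5497 0.357 ] scene@z [0.5508 0.3582] [0.5507 0.3581]
sleeve [153.56 225.06] [12.3 13.1] [177.56 182.86] tri [0.4187 0.2803 0.0071] gap 0.0011 top@z [0.4181 0.2805] ell [0.4182 0.2806] scene@z [0.4193 0.2804] [0.4192 0.2802]
nut [374.29 213.31] [14.2 14.8] [327.87 293.36] tri [ 0.4417 -0.3074  0.0073] gap 0.0012 top@z [ 0.4423 -0.3078] ell [ 0.4423 -0.3078] scene@z [ 0.4414 -0.3069] [ 0.4413 -0.3069]
base [227.45 207.14] [30.4 31.1] [226.47 199.09] tri [0.4639 0.0822 0.0234] gap 0.0057 top@z [0.4639 0.0843] ell [0.4639 0.0845] scene@z [0.4838 0.111 ] [0.4811 0.1063]
```

View pics/sil.png

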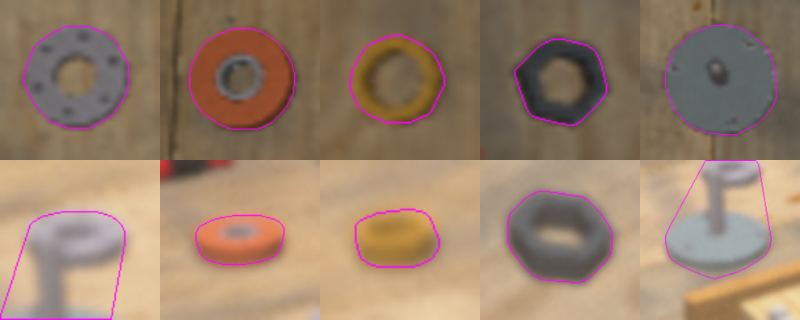

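```bash
python3 -m handwheel '[[[0.025,-0.039,0,0,0,-0.03,0.093],[0.025,-0.039,0,0,0,-0.03,0.093],[0.025,-0.039,0,0,0,-0.03,0.093],[0.025,-0.039,0,0,0,-0.03,0.093],[0.025,-0.039,0,0,0,-0.03,0.093],[0.025,-0.039,0,0,0,-0.03,0.093],[0.025,-0.039,0,0,0,-0.03,0.093],[0.025,-0.039,0,0,0,-0.03,0.093],[0.025,-0.039,0,0,0,-0.03,0.093],[0.025,-0.039,0,0,0,-0.03,0.093],[0.025,-0.039,0,0,0,-0.03,0.093]]]'
cat > st.py <<'E'
from h import *
import sys
def st(tgt=None):
    s=env.get_state();R=Ro.from_quat(s['ee_rot']).as_matrix()
    print('t',round(float(s['time_s']),2),'pos',np.round(s['position'],4),'jaw',np.degrees(np.arctan2(R[1,0],R[0,0])).round(2),'z',R[:,2].round(4),'F',np.round(s['contact_force'],1),'gap',round(float(s['finger_gap']),4),'q',np.round(s['q'],2))
    if tgt is not None: print('delta',np.round(np.array(tgt)-s['position'],4))
if __name__=='__main__': st([float(a) for a in sys.argv[1:]] if len(sys.argv)>1 else None)
E
python3 st.py 0.541 0.190 0.003
python3 - <<'E'
from meas import *
p=shot('top','t5'); q=shot('scene','s5')
# nut hex orientation from top silhouette
from meas import sil
u,v,r,k=374,213,13,8
im=p['color'][v-r:v+r+1,u-r:u+r+1]; big=cv2.resize(im,None,fx=k,fy=k,interpolation=cv2.INTER_CUBIC)
g=cv2.cvtColor(big,cv2.COLOR_RGB2GRAY); t,B=cv2.threshold(g,0,255,cv2.THRESH_OTSU|cv2.THRESH_BINARY_INV)
c=max(cv2.findContours(B,cv2.RETR_EXTERNAL,cv2.CHAIN_APPROX_NONE)[0],key=cv2.contourArea)[:,0]
P=np.array([plane(p,(a+.5)/k-.5+np.array([u-r,v-r]),.012)[:2] for a in c]); P-=(P.max(0)+P.min(0))/2
th=np.arctan2(P[:,1],P[:,0]); rr=np.hypot(*P.T)
# flats-normal: min width direction over 60deg
ws=[(np.mean([np.ptp(P@[np.cos(np.radians(a+x)),np.sin(np.radians(a+x))]) for x in (0,60,120)]),a) for a in range(0,60)]
print('min width',min(ws),'max',max(ws))
C=cloud(p); Z=np.where(p['range_z']>0,C[...,2],-1)
for (a,b,c_,d) in [(270,200,365,255),(225,65,345,135),(175,245,245,265),(245,150,280,195),(345,250,400,265)]:
    rr=Z[b:d,a:c_]; i=np.unravel_index(rr.argmax(),rr.shape); print((a,b,c_,d),C[b+i[0],a+i[1]].round(3))
# shaft in scene: project axis
f=f_of(q)
for z in (.012,.03,.05,.07):
    c=R_(q).T@(np.array([.4639,.0844,z])-np.array(q['origin'])); print(z,(c[:2]/c[2]*f+[q['cx'],q['cy']]).round(2))
g=cv2.cvtColor(q['color'],cv2.COLOR_RGB2GRAY)
for row in (190,194,198): print(row,g[row,214:238].tolist())
E
```

```text
time_s: 2.65
position: [0.5453, 0.1773, 0.219]
ee_rot: [0.915, 0.403, 0.001, -0.0]
contact_force: [0.2, 0.5, -0.0]
finger_gap: 0.0925
t 2.65 pos [0.5453 0.1773 0.219 ] jaw 47.58 z [ 0.0024  0.0014 -1.    ] F [ 0.2  0.5 -0. ] gap 0.0925 q [ 0.27 -0.11  1.67  0.    1.58 -0.56]
delta [-0.0043  0.0127 -0.216 ]
min width (np.float64(0.038982003665961475), 45) max (np.float64(0.042141725911650545), 15)
(270, 200, 365, 255) [ 0.395 -0.213  0.197]
(225, 65, 345, 135) [ 0.732 -0.09   0.175]
(175, 245, 245, 265) [0.306 0.117 0.601]
(245, 150, 280, 195) [ 0.557 -0.028  0.037]
(345, 250, 400, 265) [ 0.346 -0.222  0.018]
0.012 [225.07 202.89]
0.03 [224.82 196.67]
0.05 [224.54 189.64]
0.07 [224.26 182.48]
190 [187, 192, 196, 198, 201, 202, 201, 194, 174, 151, 141, 139, 141, 154, 172, 184, 191, 191, 193, 196, 197, 201, 203, 203]
194 [179, 179, 181, 187, 190, 195, 198, 194, 179, 156, 144, 137, 137, 151, 178, 193, 197, 198, 199, 200, 204, 204, 206, 206]
198 [174, 175, 175, 174, 173, 172, 170, 160, 147, 141, 136, 135, 132, 141, 157, 168, 173, 175, 176, 180, 183, 185, 192, 196]
```

View pics/s5.png

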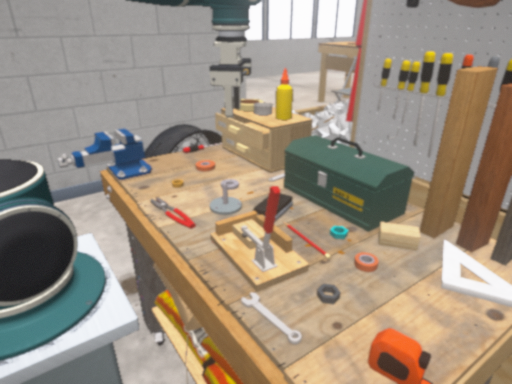

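```bash
python3 -m handwheel '[[[-0.0043,0.0127,-0.04,0,0,0,0.093],[0,0,-0.05,0,0,0,0.093],[0,0,-0.05,0,0,0,0.093],[0,0,-0.035,0,0,0,0.093],[0,0,0,0,0,0,0.093],[0,0,0,0,0,0,0.093]]]' 20; python3 st.py 0.541 0.190 0.003
```

```text
time_s: 3.35
position: [0.5418, 0.1885, 0.0414]
ee_rot: [0.916, 0.401, 0.004, 0.0]
contact_force: [0.9, -0.5, 1.0]
finger_gap: 0.0932
t 3.35 pos [0.5418 0.1885 0.0414] jaw 47.23 z [ 0.0066  0.0024 -1.    ] F [ 0.9 -0.5  1. ] gap 0.0932 q [ 0.29 -0.    1.86  0.    1.28 -0.53]
delta [-0.0008  0.0015 -0.0384]
```

```bash
python3 -m handwheel '[[[-0.0008,0.0015,-0.02,-0.0024,0.0066,0,0.093],[0,0,-0.015,0,0,0,0.093],[0,0,0,0,0,0,0.093],[0,0,0,0,0,0,0.093]]]' 20; python3 st.py 0.541 0.190 0.003; python3 -c "
from h import *
q=shot('scene','s6');p=shot('top','t6')
a=cv2.imread('pics/s6.png')[130:230,170:290];b=cv2.imread('pics/t6.png')[140:240,130:250]
cv2.imwrite('pics/c6.png',cv2.resize(np.hstack([a,b]),(792,330),interpolation=cv2.INTER_CUBIC))"
```

```text
time_s: 3.75
position: [0.5433, 0.1914, 0.0089]
ee_rot: [0.916, 0.401, 0.003, 0.0]
contact_force: [-0.1, 0.0, -0.3]
finger_gap: 0.0933
t 3.75 pos [0.5433 0.1914 0.0089] jaw 47.27 z [ 0.0057  0.0018 -1.    ] F [-0.1  0.  -0.3] gap 0.0933 q [ 0.29  0.04  1.88  0.    1.22 -0.53]
delta [-0.0023 -0.0014 -0.0059]
```

View pics/c6.png

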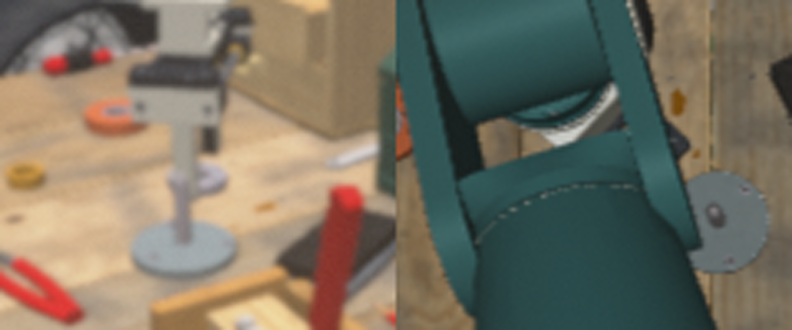

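The finger straddles the flange in the scene view; top is hidden by the arm. Lower and close.

```bash
python3 -m handwheel '[[[-0.0023,-0.0014,-0.006,-0.0018,0.0057,0,0.093],[0,0,0,0,0,0,0.093],[0,0,0,0,0,0,0.05],[0,0,0,0,0,0,0.04],[0,0,0,0,0,0,0.04],[0,0,0,0,0,0,0.04],[0,0,0,0,0,0,0.04]]]' 20; python3 st.py 0.541 0.190 0.003
```

```text
time_s: 4.55
position: [0.5415, 0.1899, 0.0041]
ee_rot: [0.916, 0.401, 0.001, 0.0]
contact_force: [0.6, -0.1, 0.1]
finger_gap: 0.0576
t 4.55 pos [0.5415 0.1899 0.0041] jaw 47.25 z [ 1.8e-03  5.0e-04 -1.0e+00] F [ 0.6 -0.1  0.1] gap 0.0576 q [ 0.29  0.04  1.88 -0.    1.22 -0.53]
delta [-0.0005  0.0001 -0.0011]
```

```bash
python3 -m handwheel '[[[0,0,0,0,0,0,0.04],[0,0,0,0,0,0,0.04],[0,0,0,0,0,0,0.04],[0,0,0.04,0,0,0,0.04],[0,0,0.05,0,0,0,0.04],[0,0,0.04,0,0,0,0.04]]]' 30; python3 st.py 0.4639 0.0844 0.12; python3 -c "
from h import *
q=shot('scene','s7')
a=cv2.imread('pics/s7.png')[110:230,170:290]
cv2.imwrite('pics/c7.png',cv2.resize(a,(480,480),interpolation=cv2.INTER_CUBIC))"
```

```text
time_s: 5.15
position: [0.5374, 0.1887, 0.1308]
ee_rot: [0.916, 0.401, -0.005, -0.001]
contact_force: [0.4, 0.2, -0.8]
finger_gap: 0.0525
t 5.15 pos [0.5374 0.1887 0.1308] jaw 47.25 z [-0.0099 -0.003  -0.9999] F [ 0.4  0.2 -0.8] gap 0.0525 q [ 0.29 -0.07  1.77 -0.    1.45 -0.53]
delta [-0.0735 -0.1043 -0.0108]
```

View pics/c7.png

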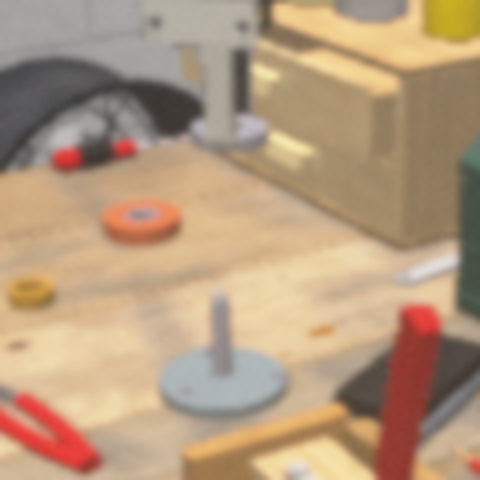

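```bash
python3 -m handwheel '[[[-0.0245,-0.0348,-0.003,0.003,-0.0099,0,0.04],[-0.0245,-0.0348,-0.003,0,0,0,0.04],[-0.0245,-0.0348,-0.003,0,0,0,0.04],[0,0,0,0,0,0,0.04],[0,0,0,0,0,0,0.04]]]' 30; python3 st.py 0.4639 0.0844 0.09
```

```text
time_s: 5.7
position: [0.4644, 0.0825, 0.1302]
ee_rot: [0.916, 0.401, 0.006, 0.001]
contact_force: [-0.4, 0.6, -1.1]
finger_gap: 0.0523
t 5.7 pos [0.4644 0.0825 0.1302] jaw 47.32 z [ 0.0123  0.003  -0.9999] F [-0.4  0.6 -1.1] gap 0.0523 q [ 0.12 -0.31  1.98  0.    1.46 -0.71]
delta [-0.0005  0.0019 -0.0402]
```

```bash
python3 -m handwheel '[[[-0.0005,0.0019,-0.035,-0.003,0.0123,0,0.04],[0,0,0,0,0,0,0.04],[0,0,0,0,0,0,0.04]]]' 30; python3 st.py 0.4639 0.0844 0.09;python3 -c "
from h import *
q=shot('scene','s8')
a=cv2.imread('pics/s8.png')[130:230,175:275]
cv2.imwrite('pics/c8.png',cv2.resize(a,(600,600),interpolation=cv2.INTER_CUBIC))"
```

```text
time_s: 6.0
position: [0.4653, 0.0857, 0.0958]
ee_rot: [0.916, 0.402, 0.001, 0.0]
contact_force: [-0.3, 0.1, -0.4]
finger_gap: 0.0522
t 6.0 pos [0.4653 0.0857 0.0958] jaw 47.36 z [ 1.3e-03  4.0e-04 -1.0e+00] F [-0.3  0.1 -0.4] gap 0.0522 q [ 0.13 -0.28  2.01  0.    1.41 -0.7 ]
delta [-0.0014 -0.0013 -0.0058]
```

View pics/c8.png

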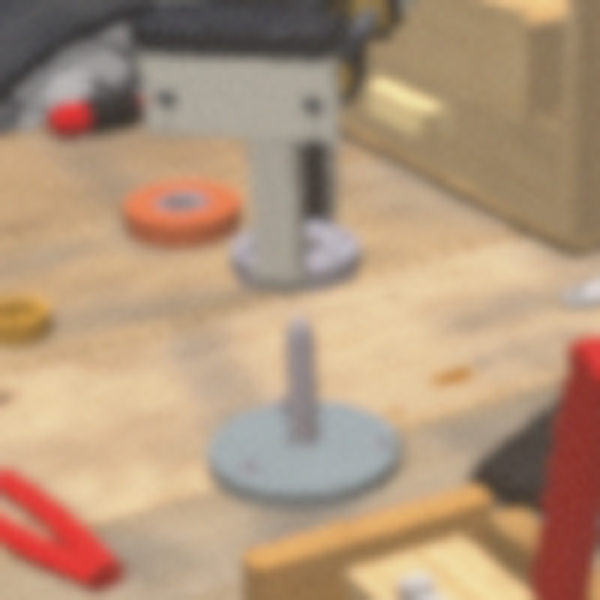

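```bash
python3 -m handwheel '[[[-0.0005,-0.0019,-0.012,0,0.0013,0,0.04],[0,0,0,0,0,0,0.04],[0,0,0,0,0,0,0.04]]]' 30; python3 st.py 0.4648 0.0838 0.07;python3 -c "
from h import *
q=shot('scene','s9')
a=cv2.imread('pics/s9.png')[130:230,175:275]
cv2.imwrite('pics/c9.png',cv2.resize(a,(600,600),interpolation=cv2.INTER_CUBIC))"
```

```text
time_s: 6.35
position: [0.4656, 0.0842, 0.0845]
ee_rot: [0.916, 0.402, 0.001, -0.0]
contact_force: [0.7, 0.2, -1.6]
finger_gap: 0.0521
t 6.35 pos [0.4656 0.0842 0.0845] jaw 47.42 z [ 1.3e-03  6.0e-04 -1.0e+00] F [ 0.7  0.2 -1.6] gap 0.0521 q [ 0.12 -0.27  2.03  0.    1.39 -0.7 ]
delta [-0.0008 -0.0004 -0.0145]
```

View pics/c9.png

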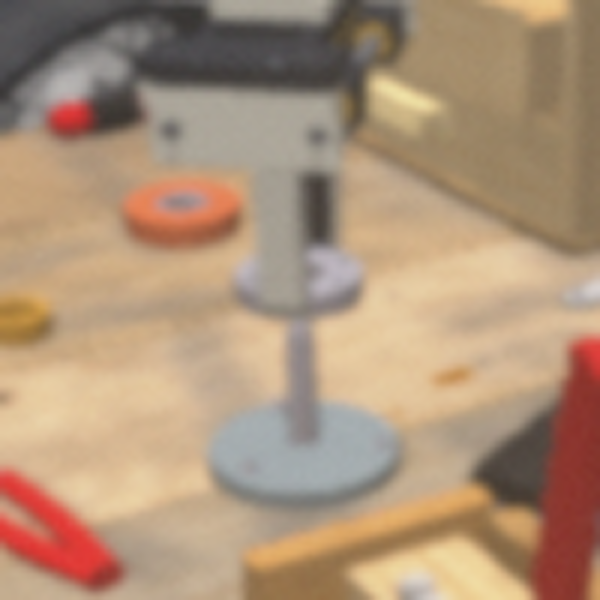

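```bash
python3 -m handwheel '[[[-0.0008,-0.0004,-0.012,0,0.0013,0,0.04],[0,0,-0.006,0,0,0,0.04],[0,0,0,0,0,0,0.04]]]' 30; python3 st.py 0.4648 0.0838 0.018
```

```text
time_s: 6.7
position: [0.4647, 0.0837, 0.0652]
ee_rot: [0.916, 0.402, 0.0, -0.0]
contact_force: [0.1, -1.1, -0.8]
finger_gap: 0.0519
t 6.7 pos [0.4647 0.0837 0.0652] jaw 47.41 z [ 3.e-04  7.e-04 -1.e+00] F [ 0.1 -1.1 -0.8] gap 0.0519 q [ 0.12 -0.26  2.05  0.    1.35 -0.7 ]
delta [ 0.0001  0.0001 -0.0472]
```

```bash
python3 -m handwheel '[[[0,0,-0.015,0,0,0,0.04],[0,0,-0.012,0,0,0,0.04],[0,0,-0.01,0,0,0,0.04],[0,0,0,0,0,0,0.04],[0,0,0,0,0,0,0.04]]]' 30; python3 st.py 0.4648 0.0838 0.0165
```

```text
time_s: 7.2
position: [0.464, 0.0836, 0.0238]
ee_rot: [0.916, 0.402, -0.001, -0.001]
contact_force: [0.7, 0.4, -1.8]
finger_gap: 0.0522
t 7.2 pos [0.464  0.0836 0.0238] jaw 47.41 z [-1.4e-03  5.0e-04 -1.0e+00] F [ 0.7  0.4 -1.8] gap 0.0522 q [ 0.12 -0.21  2.08  0.    1.27 -0.7 ]
delta [ 0.0008  0.0002 -0.0073]
```

```bash
python3 -m handwheel '[[[0.0006,0.0002,-0.004,0,-0.0014,0,0.04],[0,0,-0.003,0,0,0,0.04],[0,0,0,0,0,0,0.04],[0,0,0,0,0,0,0.04]]]' 30; python3 st.py 0.4648 0.0838 0.0165
```

```text
time_s: 7.6
position: [0.4652, 0.084, 0.0171]
ee_rot: [0.916, 0.402, 0.001, -0.0]
contact_force: [0.9, -0.0, -1.2]
finger_gap: 0.0524
t 7.6 pos [0.4652 0.084  0.0171] jaw 47.41 z [ 1.5e-03  7.0e-04 -1.0e+00] F [ 0.9 -0.  -1.2] gap 0.0524 q [ 0.12 -0.21  2.09  0.    1.26 -0.7 ]
delta [-0.0004 -0.0002 -0.0006]
```

```bash
python3 -m handwheel '[[[0,0,0,0,0,0,0.07],[0,0,0,0,0,0,0.08],[0,0,0,0,0,0,0.08],[0,0,0,0,0,0,0.093],[0,0,0.03,0,0,0,0.093],[0,0,0.05,0,0,0,0.093],[0,0,0.05,0,0,0,0.093],[0,0,0,0,0,0,0.093]]]' 30; python3 st.py 0.5500 0.3575 0.12;python3 -c "
from h import *
q=shot('scene','s10')
a=cv2.imread('pics/s10.png')[130:230,175:275]
cv2.imwrite('pics/c10.png',cv2.resize(a,(600,600),interpolation=cv2.INTER_CUBIC))"
```

```text
time_s: 8.4
position: [0.4639, 0.0838, 0.1516]
ee_rot: [0.916, 0.402, 0.0, -0.0]
contact_force: [0.0, -0.0, 0.0]
finger_gap: 0.0934
t 8.4 pos [0.4639 0.0838 0.1516] jaw 47.41 z [ 1.e-04  5.e-04 -1.e+00] F [ 0. -0.  0.] gap 0.0934 q [ 0.12 -0.32  1.95  0.    1.51 -0.7 ]
delta [ 0.0861  0.2737 -0.0316]
```

View pics/c10.png

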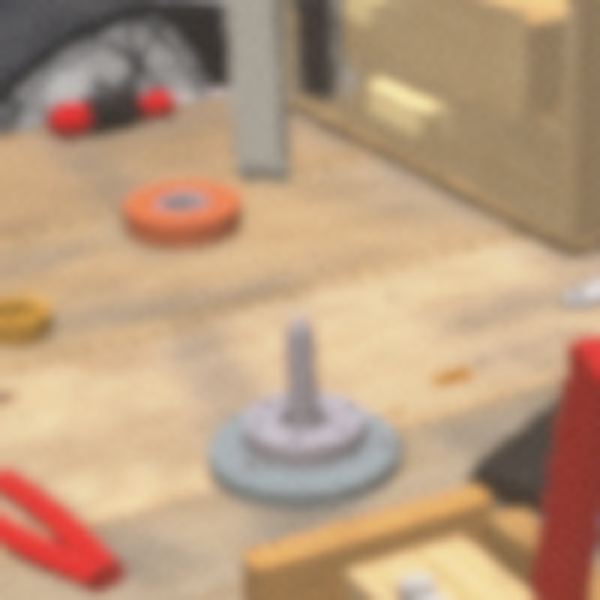

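```bash
python3 -c "
from h import *
p=shot('top','t11');C=cloud(p)[60:140,55:190].reshape(-1,3)
for z in (.03,.06,.09,.12):
    m=C[(C[:,2]>z)&(C[:,2]<.3)&(C[:,1]<.5)&(C[:,1]>.2)]; print(z,np.percentile(m[:,0],[.5,2,5]).round(3),m[:,2].max())
"
python3 -m handwheel '[[[0.0144,0.0456,0,0,0,0,0.093],[0.0144,0.0456,0,0,0,0,0.093],[0.0144,0.0456,0,0,0,0,0.093],[0.0144,0.0456,0,0,0,0,0.093],[0.0144,0.0456,0,0,0,0,0.093],[0.0144,0.0456,0,0,0,0,0.093],[0,0,0,0,0,0,0.093]]]' 30; python3 st.py 0.5500 0.3575 0.12
```

```text
0.03 [0.652 0.663 0.665] 0.25151209223421145
0.06 [0.652 0.663 0.665] 0.25151209223421145
0.09 [0.652 0.662 0.665] 0.25151209223421145
0.12 [0.656 0.665 0.666] 0.25151209223421145
time_s: 9.2
position: [0.5471, 0.3657, 0.1323]
ee_rot: [0.917, 0.4, -0.009, -0.0]
contact_force: [0.1, 0.1, -0.4]
finger_gap: 0.0927
t 9.2 pos [0.5471 0.3657 0.1323] jaw 47.14 z [-0.0173 -0.0069 -0.9998] F [ 0.1  0.1 -0.4] gap 0.0927 q [ 0.55  0.13  1.57  0.    1.46 -0.27]
delta [ 0.0029 -0.0082 -0.0123]
```

```bash
python3 -m handwheel '[[[0.0029,-0.0082,0,0.0069,-0.0173,0.13,0.093],[0,0,0,0,0,0.15,0.093],[0,0,0,0,0,0.15,0.093],[0,0,0,0,0,0.15,0.093],[0,0,0,0,0,0.14,0.093],[0,0,0,0,0,0,0.093],[0,0,0,0,0,0,0.093]]]' 30; python3 st.py 0.5500 0.3575 0.05
```

```text
time_s: 9.9
position: [0.5457, 0.354, 0.1177]
ee_rot: [0.713, 0.701, -0.008, 0.001]
contact_force: [-0.1, 0.1, -0.4]
finger_gap: 0.0932
t 9.9 pos [0.5457 0.354  0.1177] jaw 88.98 z [-0.0103 -0.0132 -0.9999] F [-0.1  0.1 -0.4] gap 0.0932 q [ 0.54  0.12  1.6  -0.01  1.43 -1.01]
delta [ 0.0043  0.0035 -0.0677]
```

```bash
python3 -m handwheel '[[[0.0043,0.0035,-0.02,0.0132,-0.0103,0.018,0.093],[0,0,-0.03,0,0,0,0.093],[0,0,-0.02,0,0,0,0.093],[0,0,0,0,0,0,0.093],[0,0,0,0,0,0,0.093]]]' 30; python3 st.py 0.5500 0.3575 0.004
```

```text
time_s: 10.4
position: [0.5494, 0.3561, 0.0443]
ee_rot: [0.714, 0.7, -0.0, -0.0]
contact_force: [-0.2, 0.0, 0.1]
finger_gap: 0.093
t 10.4 pos [0.5494 0.3561 0.0443] jaw 88.92 z [-8.e-04 -3.e-04 -1.e+00] F [-0.2  0.   0.1] gap 0.093 q [ 0.54  0.17  1.67  0.    1.3  -1.02]
delta [ 0.0006  0.0014 -0.0403]
```

```bash
python3 -m handwheel '[[[0.0006,0.0014,-0.02,0,0,0,0.093],[0,0,-0.018,0,0,0,0.093],[0,0,0,0,0,0,0.093],[0,0,0,0,0,0,0.093],[0,0,0,0,0,0,0.05],[0,0,0,0,0,0,0.05],[0,0,0,0,0,0,0.05],[0,0,0,0,0,0,0.05],[0,0,0,0,0,0,0.05],[0,0,0,0,0,0,0.05]]]' 30; python3 st.py 0.5500 0.3575 0.004
```

```text
time_s: 11.4
position: [0.5525, 0.3587, 0.0122]
ee_rot: [0.716, 0.699, 0.003, 0.001]
contact_force: [0.1, -0.0, -0.4]
finger_gap: 0.0618
t 11.4 pos [0.5525 0.3587 0.0122] jaw 88.62 z [ 0.0057  0.0035 -1.    ] F [ 0.1 -0.  -0.4] gap 0.0618 q [ 0.54  0.2   1.69  0.    1.24 -1.01]
delta [-0.0025 -0.0012 -0.0082]
```

```bash
python3 -m handwheel '[[[0,0,0,0,0,0,0.085],[0,0,0,0,0,0,0.085],[0,0,0,0,0,0,0.085],[-0.0025,-0.0008,-0.009,-0.0035,0.0057,0,0.085],[0,0,0,0,0,0,0.085],[0,0,0,0,0,0,0.085]]]' 30; python3 st.py 0.5500 0.3579 0.004
```

```text
time_s: 12.0
position: [0.5496, 0.3578, 0.0022]
ee_rot: [0.716, 0.699, -0.0, -0.0]
contact_force: [0.2, 0.2, -0.2]
finger_gap: 0.0846
t 12.0 pos [0.5496 0.3578 0.0022] jaw 88.62 z [-7.e-04 -4.e-04 -1.e+00] F [ 0.2  0.2 -0.2] gap 0.0846 q [ 0.54  0.21  1.7   0.    1.23 -1.01]
delta [0.0004 0.0001 0.0018]
```

```bash
python3 -m handwheel '[[[0,0,0.001,0,0,0,0.05],[0,0,0,0,0,0,0.05],[0,0,0,0,0,0,0.05],[0,0,0,0,0,0,0.05],[0,0,0,0,0,0,0.05],[0,0,0,0,0,0,0.05]]]' 40; python3 st.py 0.5500 0.3579 0.004
python3 -m handwheel '[[[0,0,0.03,0,0,0,0.05],[0,0,0.05,0,0,0,0.05],[0,0,0.04,0,0,0,0.05],[0,0,0,0,0,0,0.05]]]'; python3 st.py 0.4648 0.0838 0.12
```

```text
time_s: 12.6
position: [0.5496, 0.3578, 0.0032]
ee_rot: [0.716, 0.699, -0.0, -0.0]
contact_force: [-0.3, 0.9, -1.0]
finger_gap: 0.0627
t 12.6 pos [0.5496 0.3578 0.0032] jaw 88.62 z [-9.e-04 -5.e-04 -1.e+00] F [-0.3  0.9 -1. ] gap 0.0627 q [ 0.54  0.21  1.69  0.    1.24 -1.01]
delta [0.0004 0.0001 0.0008]
time_s: 13.0
position: [0.548, 0.3568, 0.1255]
ee_rot: [0.716, 0.699, -0.002, -0.001]
contact_force: [-0.2, 0.2, -0.3]
finger_gap: 0.0624
t 13.0 pos [0.548  0.3568 0.1255] jaw 88.62 z [-0.0043 -0.0026 -1.    ] F [-0.2  0.2 -0.3] gap 0.0624 q [ 0.54  0.11  1.6  -0.    1.44 -1.01]
delta [-0.0832 -0.273  -0.0055]
```

```bash
python3 -m handwheel '[[[-0.0139,-0.0455,0,0.0026,-0.0043,0,0.05],[-0.0139,-0.0455,0,0,0,0,0.05],[-0.0139,-0.0455,0,0,0,0,0.05],[-0.0139,-0.0455,0,0,0,0,0.05],[-0.0139,-0.0455,0,0,0,0,0.05],[-0.0139,-0.0455,0,0,0,0,0.05],[0,0,0,0,0,0,0.05],[0,0,0,0,0,0,0.05]]]'; python3 st.py 0.4645 0.0838 0.12
```

```text
time_s: 13.8
position: [0.4588, 0.0753, 0.1202]
ee_rot: [0.715, 0.699, -0.001, -0.0]
contact_force: [0.5, 0.1, -0.5]
finger_gap: 0.0628
t 13.8 pos [0.4588 0.0753 0.1202] jaw 88.69 z [-1.4e-03 -8.0e-04 -1.0e+00] F [ 0.5  0.1 -0.5] gap 0.0628 q [ 0.11 -0.31  2.   -0.    1.46 -1.44]
delta [ 0.0057  0.0085 -0.0002]
```

```bash
python3 -m handwheel '[[[0.0057,0.0085,-0.015,0,0,0,0.05],[0,0,-0.015,0,0,0,0.05],[0,0,0,0,0,0,0.05],[0,0,0,0,0,0,0.05]]]'; python3 st.py 0.4645 0.0838 0.0272;python3 -c "
from h import *
q=shot('scene','s12')
a=cv2.imread('pics/s12.png')[130:230,175:275]
cv2.imwrite('pics/c12.png',cv2.resize(a,(600,600),interpolation=cv2.INTER_CUBIC))"
```

```text
time_s: 14.2
position: [0.4647, 0.086, 0.0878]
ee_rot: [0.714, 0.7, -0.001, -0.001]
contact_force: [-0.5, -0.3, -1.0]
finger_gap: 0.0629
t 14.2 pos [0.4647 0.086  0.0878] jaw 88.83 z [-2.9e-03 -8.0e-04 -1.0e+00] F [-0.5 -0.3 -1. ] gap 0.0629 q [ 0.13 -0.27  2.02 -0.    1.4  -1.42]
delta [-0.0002 -0.0022 -0.0606]
```

View pics/c12.png

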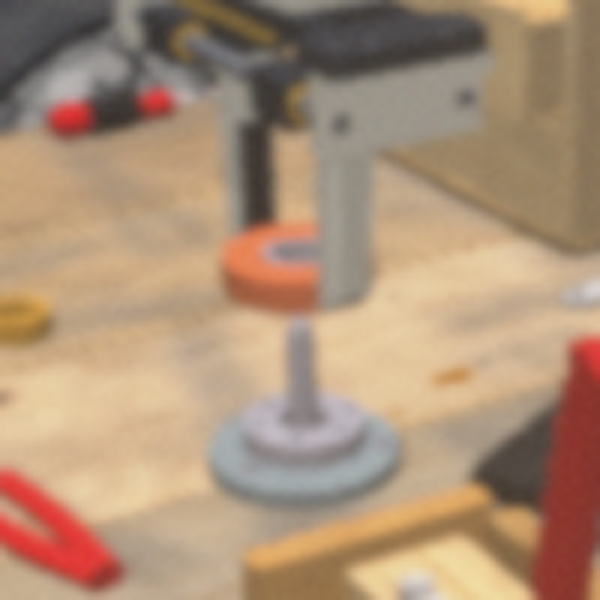

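```bash
python3 -m handwheel '[[[-0.0002,-0.0022,-0.012,0.0008,-0.0029,0,0.05],[0,0,-0.008,0,0,0,0.05],[0,0,0,0,0,0,0.05],[0,0,0,0,0,0,0.05]]]'; python3 st.py 0.4645 0.0838 0.0272
```

```text
time_s: 14.65
position: [0.4645, 0.0837, 0.0666]
ee_rot: [0.714, 0.7, 0.0, 0.0]
contact_force: [-0.4, 0.3, -1.5]
finger_gap: 0.063
t 14.65 pos [0.4645 0.0837 0.0666] jaw 88.86 z [ 7.e-04  1.e-04 -1.e+00] F [-0.4  0.3 -1.5] gap 0.063 q [ 0.12 -0.26  2.05  0.    1.35 -1.43]
delta [ 0.      0.0001 -0.0394]
```

```bash
python3 -m handwheel '[[[0,0,-0.012,0,0,0,0.05],[0,0,-0.01,0,0,0,0.05],[0,0,-0.01,0,0,0,0.05],[0,0,0,0,0,0,0.05],[0,0,0,0,0,0,0.05]]]'; python3 st.py 0.4645 0.0838 0.0272
```

```text
time_s: 15.15
position: [0.4643, 0.0836, 0.0315]
ee_rot: [0.714, 0.7, 0.0, 0.0]
contact_force: [0.2, -0.4, -1.4]
finger_gap: 0.063
t 15.15 pos [0.4643 0.0836 0.0315] jaw 88.85 z [ 5.e-04  1.e-04 -1.e+00] F [ 0.2 -0.4 -1.4] gap 0.063 q [ 0.12 -0.22  2.08  0.    1.29 -1.43]
delta [ 0.0002  0.0002 -0.0043]
```

```bash
python3 -m handwheel '[[[0,0,-0.004,0,0,0,0.05],[0,0,0,0,0,0,0.05],[0,0,0,0,0,0,0.05]]]'; python3 st.py 0.4645 0.0838 0.0272
```

```text
time_s: 15.45
position: [0.4647, 0.0836, 0.0278]
ee_rot: [0.714, 0.7, 0.001, 0.0]
contact_force: [-0.8, -0.5, -0.7]
finger_gap: 0.0631
t 15.45 pos [0.4647 0.0836 0.0278] jaw 88.85 z [ 1.4e-03  2.0e-04 -1.0e+00] F [-0.8 -0.5 -0.7] gap 0.0631 q [ 0.12 -0.22  2.08  0.    1.28 -1.43]
delta [-0.0002  0.0002 -0.0006]
```

```bash
python3 -m handwheel '[[[0,0,0,0,0,0,0.08],[0,0,0,0,0,0,0.085],[0,0,0,0,0,0,0.093],[0,0,0,0,0,0,0.093],[0,0,0.03,0,0,0,0.093],[0,0,0.05,0,0,0,0.093],[0,0,0.04,0,0,0,0.093],[0,0,0,0,0,0,0.093]]]' 30; python3 st.py 0.4187 0.2804 0.10;python3 -c "
from h import *
q=shot('scene','s13')
a=cv2.imread('pics/s13.png')[130:230,175:275]
cv2.imwrite('pics/c13.png',cv2.resize(a,(600,600),interpolation=cv2.INTER_CUBIC))"
```

```text
time_s: 16.25
position: [0.4634, 0.0835, 0.1518]
ee_rot: [0.714, 0.7, -0.0, -0.0]
contact_force: [0.2, -0.2, 0.5]
finger_gap: 0.0931
t 16.25 pos [0.4634 0.0835 0.1518] jaw 88.85 z [-4.e-04  0.e+00 -1.e+00] F [ 0.2 -0.2  0.5] gap 0.0931 q [ 0.12 -0.32  1.95  0.    1.51 -1.43]
delta [-0.0447  0.1969 -0.0518]
```

View pics/c13.png

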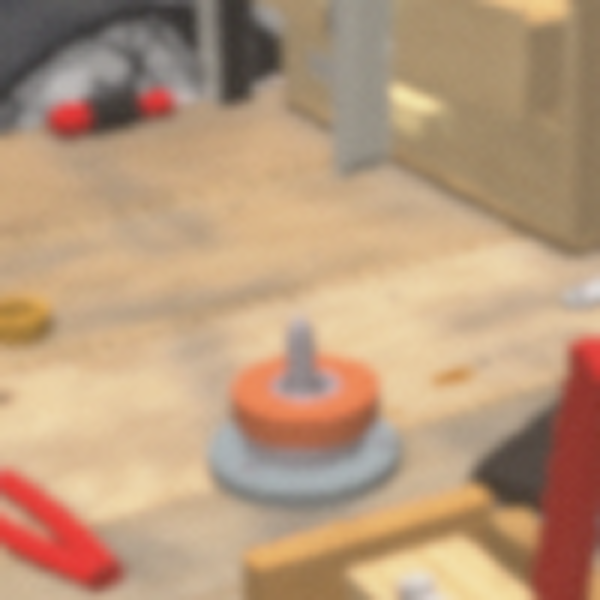

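```bash
python3 -m handwheel '[[[-0.0089,0.0385,-0.005,0,0,0,0.093],[-0.0089,0.0385,-0.01,0,0,0,0.093],[-0.0089,0.0385,-0.01,0,0,0,0.08],[-0.0089,0.0385,-0.01,0,0,0,0.08],[-0.0089,0.0385,-0.01,0,0,0,0.07],[0,0,0,0,0,0,0.07],[0,0,0,0,0,0,0.07]]]' 30; python3 st.py 0.4187 0.2804 0.05
```

```text
time_s: 17.0
position: [0.4128, 0.2804, 0.0936]
ee_rot: [0.715, 0.699, -0.005, -0.002]
contact_force: [0.2, 0.8, -0.1]
finger_gap: 0.0701
t 17.0 pos [0.4128 0.2804 0.0936] jaw 88.68 z [-0.0096 -0.005  -0.9999] F [ 0.2  0.8 -0.1] gap 0.0701 q [ 0.55 -0.21  1.96  0.    1.4  -1.  ]
delta [ 0.0059  0.     -0.0436]
```

```bash
python3 -m handwheel '[[[0.0059,0,-0.03,0.005,-0.0096,0,0.07],[0,0,-0.014,0,0,0,0.07],[0,0,0,0,0,0,0.07],[0,0,0,0,0,0,0.07]]]' 30; python3 st.py 0.4187 0.2804 0.004
```

```text
time_s: 17.4
position: [0.4191, 0.2776, 0.0477]
ee_rot: [0.716, 0.698, -0.001, -0.0]
contact_force: [-0.7, -1.4, 0.1]
finger_gap: 0.0702
t 17.4 pos [0.4191 0.2776 0.0477] jaw 88.54 z [-0.0012 -0.0011 -1.    ] F [-0.7 -1.4  0.1] gap 0.0702 q [ 0.53 -0.16  2.   -0.    1.31 -1.01]
delta [-0.0004  0.0028 -0.0437]
```

```bash
python3 -m handwheel '[[[-0.0004,0.0028,-0.025,0,0,0,0.07],[0,0,-0.012,0,0,0,0.07],[0,0,0,0,0,0,0.07],[0,0,0,0,0,0,0.07]]]' 30; python3 st.py 0.4187 0.2804 0.0035;python3 -c "
from h import *
q=shot('scene','s14')
a=cv2.imread('pics/s14.png')[120:220,130:230]
cv2.imwrite('pics/c14.png',cv2.resize(a,(600,600),interpolation=cv2.INTER_CUBIC))"
```

```text
time_s: 17.8
position: [0.4207, 0.2802, 0.0139]
ee_rot: [0.717, 0.697, 0.001, 0.0]
contact_force: [-0.7, -0.0, -0.2]
finger_gap: 0.0699
t 17.8 pos [0.4207 0.2802 0.0139] jaw 88.43 z [ 2.3e-03  9.0e-04 -1.0e+00] F [-0.7 -0.  -0.2] gap 0.0699 q [ 0.54 -0.12  2.02 -0.    1.24 -1.01]
delta [-0.002   0.0002 -0.0104]
```

View pics/c14.png

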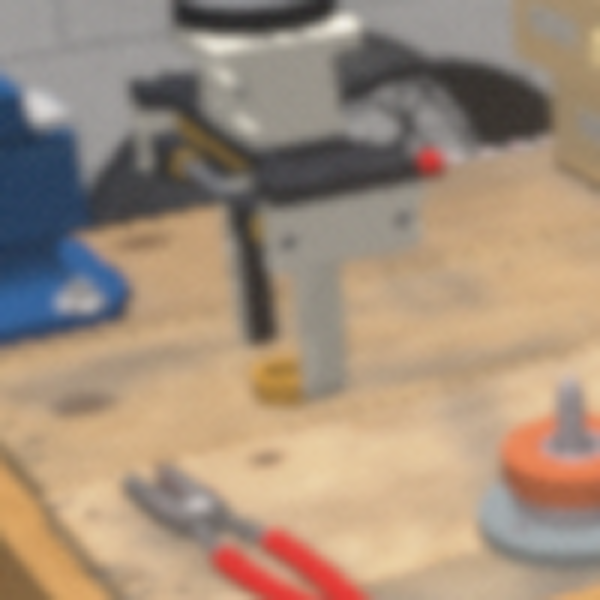

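```bash
python3 -m handwheel '[[[-0.002,0.0002,-0.01,-0.0009,0.0023,0,0.07],[0,0,0,0,0,0,0.07],[0,0,0,0,0,0,0.07]]]' 30; python3 st.py 0.4187 0.2804 0.0035
```

```text
time_s: 18.15
position: [0.4193, 0.2808, 0.0051]
ee_rot: [0.717, 0.697, 0.001, 0.0]
contact_force: [0.2, -0.3, 0.2]
finger_gap: 0.0697
t 18.15 pos [0.4193 0.2808 0.0051] jaw 88.43 z [ 0.002   0.0013 -1.    ] F [ 0.2 -0.3  0.2] gap 0.0697 q [ 0.54 -0.11  2.03  0.    1.22 -1.  ]
delta [-0.0006 -0.0004 -0.0016]
```

```bash
python3 -m handwheel '[[[0,0,0,0,0,0,0.025],[0,0,0,0,0,0,0.025],[0,0,0,0,0,0,0.025],[0,0,0,0,0,0,0.025],[0,0,0,0,0,0,0.025],[0,0,0,0,0,0,0.025],[0,0,0,0,0,0,0.025]]]' 25; python3 st.py 0.4187 0.2804 0.0035
```

```text
time_s: 18.85
position: [0.4195, 0.281, 0.0056]
ee_rot: [0.717, 0.697, 0.001, 0.0]
contact_force: [-0.9, -0.6, -0.5]
finger_gap: 0.0326
t 18.85 pos [0.4195 0.281  0.0056] jaw 88.44 z [ 0.0026  0.0016 -1.    ] F [-0.9 -0.6 -0.5] gap 0.0326 q [ 0.54 -0.12  2.03  0.    1.22 -1.  ]
delta [-0.0008 -0.0006 -0.0021]
```

```bash
python3 -m handwheel '[[[0,0,0.03,0,0,0,0.025],[0,0,0.05,0,0,0,0.025],[0,0,0.04,0,0,0,0.025],[0.0085,-0.0385,0,0,0,0,0.025],[0.0085,-0.0385,0,0,0,0,0.025],[0.0085,-0.0385,0,0,0,0,0.025],[0.0085,-0.0385,0,0,0,0,0.025],[0.0085,-0.0385,0,0,0,0,0.025],[0,0,0,0,0,0,0.025],[0,0,0,0,0,0,0.025]]]' 30; python3 st.py 0.4652 0.0838 0.10
```

```text
time_s: 19.85
position: [0.4609, 0.0809, 0.1307]
ee_rot: [0.716, 0.698, 0.001, 0.001]
contact_force: [0.6, -0.2, 0.3]
finger_gap: 0.0326
t 19.85 pos [0.4609 0.0809 0.1307] jaw 88.56 z [ 3.3e-03  2.0e-04 -1.0e+00] F [ 0.6 -0.2  0.3] gap 0.0326 q [ 0.12 -0.32  1.99 -0.    1.47 -1.43]
delta [ 0.0043  0.0029 -0.0307]
```

```bash
python3 -m handwheel '[[[0.0043,0.0029,-0.02,0,0.0033,0,0.025],[0,0,-0.015,0,0,0,0.025],[0,0,0,0,0,0,0.025],[0,0,0,0,0,0,0.025]]]' 30; python3 st.py 0.4652 0.0838 0.0456;python3 -c "
from h import *
q=shot('scene','s15')
a=cv2.imread('pics/s15.png')[130:230,175:275]
cv2.imwrite('pics/c15.png',cv2.resize(a,(600,600),interpolation=cv2.INTER_CUBIC))"
```

```text
time_s: 20.25
position: [0.4646, 0.0864, 0.0947]
ee_rot: [0.715, 0.699, 0.0, -0.0]
contact_force: [-0.3, 0.0, -0.0]
finger_gap: 0.0328
t 20.25 pos [0.4646 0.0864 0.0947] jaw 88.71 z [-1.e-04  6.e-04 -1.e+00] F [-0.3  0.  -0. ] gap 0.0328 q [ 0.13 -0.28  2.02  0.    1.41 -1.42]
delta [ 0.0006 -0.0026 -0.0491]
```

View pics/c15.png

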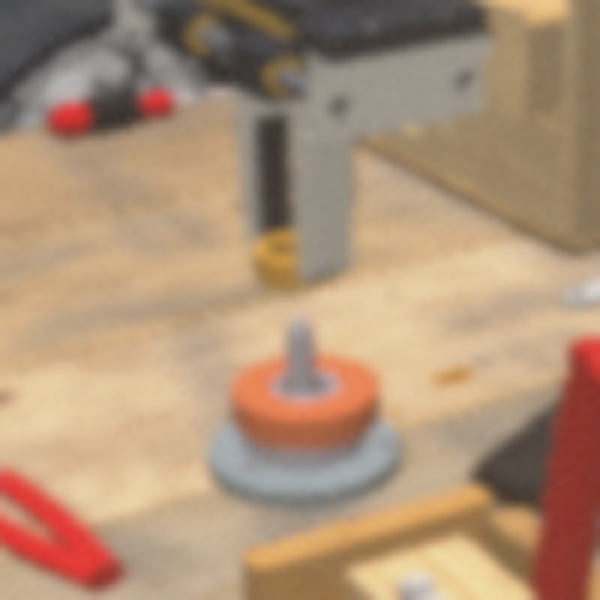

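```bash
python3 -m handwheel '[[[0.0006,-0.0026,-0.01,0,0,0,0.025],[0,0,-0.004,0,0,0,0.025],[0,0,0,0,0,0,0.025],[0,0,0,0,0,0,0.025]]]' 30; python3 st.py 0.4652 0.0838 0.0456
```

```text
time_s: 20.7
position: [0.4655, 0.084, 0.0808]
ee_rot: [0.715, 0.699, 0.001, 0.0]
contact_force: [0.2, -0.3, -0.8]
finger_gap: 0.0328
t 20.7 pos [0.4655 0.084  0.0808] jaw 88.76 z [ 1.6e-03  8.0e-04 -1.0e+00] F [ 0.2 -0.3 -0.8] gap 0.0328 q [ 0.12 -0.27  2.03  0.    1.38 -1.43]
delta [-0.0003 -0.0002 -0.0352]
```

```bash
python3 -m handwheel '[[[0,0,-0.012,0,0,0,0.025],[0,0,-0.01,0,0,0,0.025],[0,0,-0.004,0,0,0,0.025],[0,0,0,0,0,0,0.025],[0,0,0,0,0,0,0.025]]]' 30; python3 st.py 0.4652 0.0838 0.0456
```

```text
time_s: 21.2
position: [0.4653, 0.0839, 0.0521]
ee_rot: [0.715, 0.699, 0.001, 0.0]
contact_force: [-0.0, -0.2, -0.7]
finger_gap: 0.0323
t 21.2 pos [0.4653 0.0839 0.0521] jaw 88.75 z [ 1.1e-03  8.0e-04 -1.0e+00] F [-0.  -0.2 -0.7] gap 0.0323 q [ 0.12 -0.24  2.06  0.    1.32 -1.43]
delta [-0.0001 -0.0001 -0.0065]
```

```bash
python3 -m handwheel '[[[0,0,-0.005,0,0,0,0.025],[0,0,-0.001,0,0,0,0.025],[0,0,0,0,0,0,0.025],[0,0,0,0,0,0,0.025]]]' 30; python3 st.py 0.4652 0.0838 0.0456
```

```text
time_s: 21.6
position: [0.4656, 0.0839, 0.0462]
ee_rot: [0.715, 0.699, 0.001, 0.0]
contact_force: [0.0, -0.0, -0.2]
finger_gap: 0.0329
t 21.6 pos [0.4656 0.0839 0.0462] jaw 88.75 z [ 1.9e-03  8.0e-04 -1.0e+00] F [ 0.  -0.  -0.2] gap 0.0329 q [ 0.12 -0.24  2.06  0.    1.31 -1.43]
delta [-0.0004 -0.0001 -0.0006]
```

```bash
python3 -m handwheel '[[[0,0,0,0,0,0,0.05],[0,0,0,0,0,0,0.06],[0,0,0,0,0,0,0.07],[0,0,0,0,0,0,0.07],[0,0,0.03,0,0,0,0.07],[0,0,0.05,0,0,0,0.07],[0,0,0.05,0,0,0,0.07],[0,0,0.05,0,0,0,0.07],[0,0,0.05,0,0,0,0.07],[0,0,0,0,0,0,0.07],[0,0,0,0,0,0,0.07]]]' 30; python3 st.py 0.4418 -0.3073 0.3;python3 - <<'E'
from meas import *
q=shot('scene','s16');p=shot('top','t16')
a=cv2.imread('pics/s16.png')[130:230,175:275]
b=cv2.imread('pics/t16.png')[195:255,315:395]
cv2.imwrite('pics/c16.png',np.hstack([cv2.resize(a,(390,390),interpolation=cv2.INTER_CUBIC),cv2.resize(b,(400,300),interpolation=cv2.INTER_CUBIC).repeat(1,0) if 0 else cv2.copyMakeBorder(cv2.resize(b,(400,300),interpolation=cv2.INTER_CUBIC),0,90,0,0,cv2.BORDER_CONSTANT)]))
# red handle points, scene & top
for n,P,box in (('scene',q,(262,184,283,240)),('top',p,(325,218,364,240))):
    C=cloud(P);x0,y0,x1,y1=box
    im=P['color'].astype(int);m=(im[...,0]>90)&(im[...,0]>2*im[...,1])&(P['range_z']>0)
    k=np.zeros_like(m);k[y0:y1,x0:x1]=1;X=C[m&(k>0)]
    print(n,len(X),np.percentile(X,[2,50,98],axis=0).round(3).tolist())
E
```

```text
time_s: 22.7
position: [0.4625, 0.0835, 0.2821]
ee_rot: [0.715, 0.699, 0.001, 0.0]
contact_force: [-0.2, -0.2, -1.4]
finger_gap: 0.0704
t 22.7 pos [0.4625 0.0835 0.2821] jaw 88.75 z [ 7.e-04  7.e-04 -1.e+00] F [-0.2 -0.2 -1.4] gap 0.0704 q [ 0.12 -0.35  1.76  0.    1.72 -1.42]
delta [-0.0207 -0.3908  0.0179]
scene 392 [[0.381, -0.221, 0.105], [0.384, -0.21, 0.154], [0.394, -0.197, 0.192]]
top 47 [[0.384, -0.222, 0.189], [0.389, -0.212, 0.194], [0.395, -0.205, 0.197]]
```

View pics/c16.png

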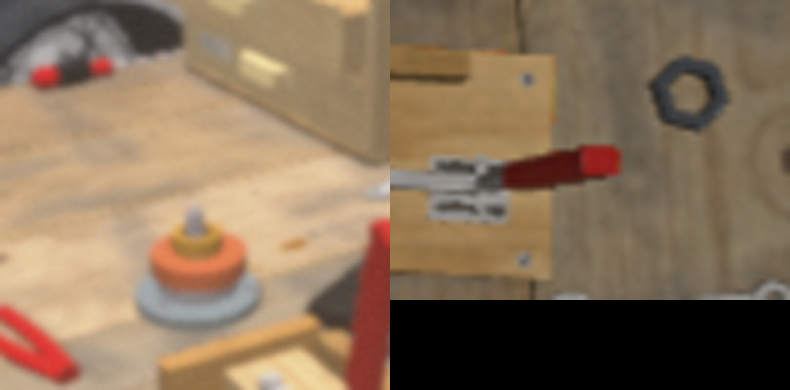

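```bash
python3 -c "
import cv2
a=cv2.imread('pics/s14.png')[0:220,0:260]
cv2.imwrite('pics/c17.png',cv2.resize(a,(780,600)))"
```

```text
(no output)
```

View pics/c17.png

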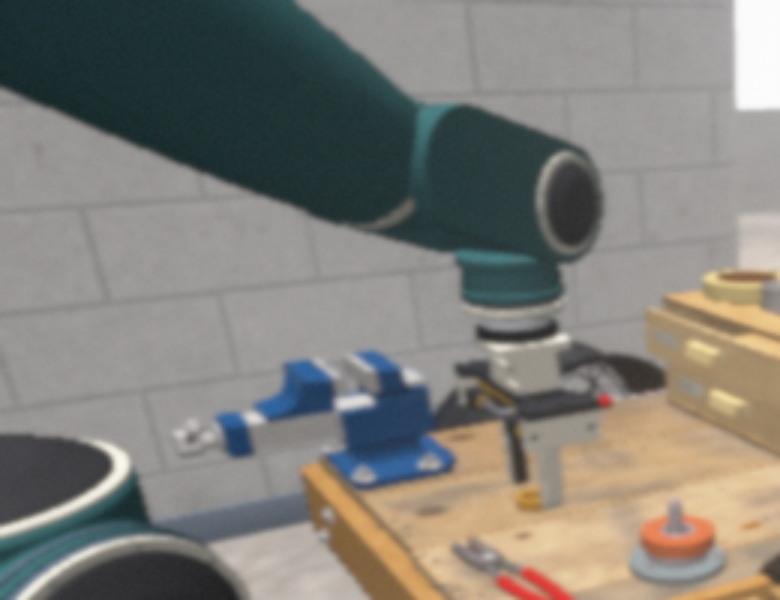

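```bash
python3 -m handwheel '[[[-0.002,-0.039,0.002,0,0,-0.073,0.07],[-0.002,-0.039,0.002,0,0,-0.073,0.07],[-0.002,-0.039,0.002,0,0,-0.073,0.07],[-0.002,-0.039,0.002,0,0,-0.073,0.07],[-0.002,-0.039,0.002,0,0,-0.073,0.07],[-0.002,-0.039,0.002,0,0,-0.073,0.07],[-0.002,-0.039,0.002,0,0,-0.073,0.07],[-0.002,-0.039,0.002,0,0,-0.073,0.07],[-0.002,-0.039,0.002,0,0,-0.073,0.07],[-0.002,-0.039,0.002,0,0,-0.073,0.07],[0,0,0,0,0,0,0.07],[0,0,0,0,0,0,0.07]]]' 30; python3 st.py 0.4418 -0.3073 0.05
```

```text
time_s: 24.0
position: [0.4347, -0.3199, 0.2826]
ee_rot: [0.923, 0.386, -0.006, -0.012]
contact_force: [-0.6, -0.4, 1.3]
finger_gap: 0.07
t 24.0 pos [ 0.4347 -0.3199  0.2826] jaw 45.36 z [-0.0191  0.017  -0.9997] F [-0.6 -0.4  1.3] gap 0.07 q [-0.68 -0.17  1.62  0.    1.72 -1.47]
delta [ 0.0071  0.0126 -0.2326]
```

```bash
python3 -m handwheel '[[[0.0071,0.0126,-0.03,-0.017,-0.0191,0.028,0.07],[0,0,-0.05,0,0,0,0.07],[0,0,-0.05,0,0,0,0.07],[0,0,-0.03,0,0,0,0.07],[0,0,0,0,0,0,0.07],[0,0,0,0,0,0,0.07]]]' 30; python3 st.py 0.4418 -0.3073 0.05
```

```text
time_s: 24.6
position: [0.4413, -0.3001, 0.1154]
ee_rot: [0.915, 0.403, -0.0, -0.001]
contact_force: [0.5, -0.8, 0.8]
finger_gap: 0.0698
t 24.6 pos [ 0.4413 -0.3001  0.1154] jaw 47.56 z [-9.0e-04  1.2e-03 -1.0e+00] F [ 0.5 -0.8  0.8] gap 0.0698 q [-0.65 -0.15  1.87  0.    1.42 -1.48]
delta [ 0.0005 -0.0072 -0.0654]
```

```bash
python3 -m handwheel '[[[0.0005,-0.0072,-0.03,0,0,0,0.07],[0,0,-0.025,0,0,0,0.07],[0,0,-0.015,0,0,0,0.07],[0,0,0,0,0,0,0.07],[0,0,0,0,0,0,0.07]]]' 30; python3 st.py 0.4418 -0.3073 0.0045;python3 -c "
from h import *
q=shot('scene','s18')
a=cv2.imread('pics/s18.png')[150:340,230:430]
cv2.imwrite('pics/c18.png',cv2.resize(a,(630,600),interpolation=cv2.INTER_CUBIC))"
```

```text
time_s: 25.1
position: [0.4459, -0.3083, 0.0533]
ee_rot: [0.914, 0.405, 0.003, 0.004]
contact_force: [-0.6, 0.1, 1.0]
finger_gap: 0.0696
t 25.1 pos [ 0.4459 -0.3083  0.0533] jaw 47.76 z [ 0.0081 -0.0055 -1.    ] F [-0.6  0.1  1. ] gap 0.0696 q [-0.65 -0.09  1.92  0.    1.3  -1.49]
delta [-0.0041  0.001  -0.0488]
```

View pics/c18.png

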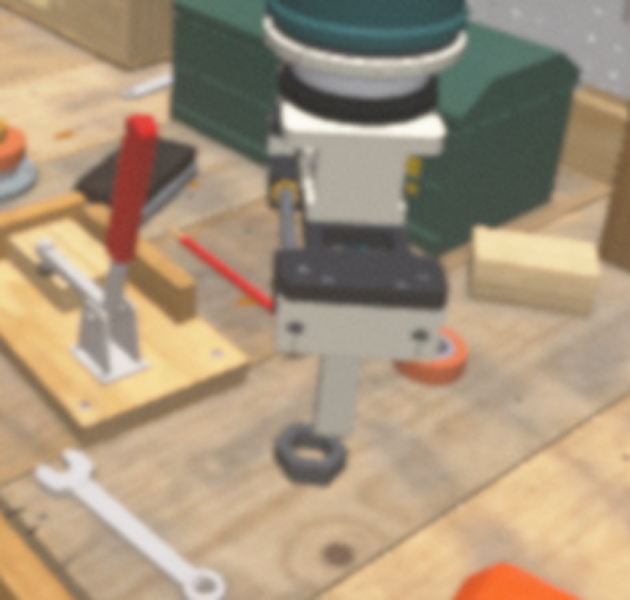

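```bash
python3 -m handwheel '[[[-0.0041,0.001,-0.02,0.0055,0.0081,0,0.07],[0,0,-0.01,0,0,0,0.07],[0,0,0,0,0,0,0.07],[0,0,0,0,0,0,0.07]]]' 30; python3 st.py 0.4418 -0.3073 0.0045
```

```text
time_s: 25.55
position: [0.4423, -0.3078, 0.0234]
ee_rot: [0.914, 0.405, 0.001, 0.001]
contact_force: [-0.3, 0.4, 0.0]
finger_gap: 0.0696
t 25.55 pos [ 0.4423 -0.3078  0.0234] jaw 47.76 z [ 0.0019 -0.0014 -1.    ] F [-0.3  0.4  0. ] gap 0.0696 q [-0.66 -0.06  1.95  0.    1.25 -1.49]
delta [-0.0005  0.0005 -0.0189]
```

```bash
python3 -m handwheel '[[[-0.0005,0.0005,-0.01,0.0014,0.0019,0,0.07],[0,0,-0.008,0,0,0,0.07],[0,0,0,0,0,0,0.07],[0,0,0,0,0,0,0.07]]]' 30; python3 st.py 0.4418 -0.3073 0.0045;python3 -c "
from h import *
q=shot('scene','s19')
a=cv2.imread('pics/s19.png')[230:330,280:380]
cv2.imwrite('pics/c19.png',cv2.resize(a,(600,600),interpolation=cv2.INTER_CUBIC))"
```

```text
time_s: 25.95
position: [0.4418, -0.3073, 0.004]
ee_rot: [0.914, 0.405, -0.0, -0.0]
contact_force: [0.8, 0.3, -0.0]
finger_gap: 0.0698
t 25.95 pos [ 0.4418 -0.3073  0.004 ] jaw 47.76 z [-0.  0. -1.] F [ 0.8  0.3 -0. ] gap 0.0698 q [-0.66 -0.04  1.96 -0.    1.22 -1.49]
delta [-0.      0.      0.0005]
```

View pics/c19.png

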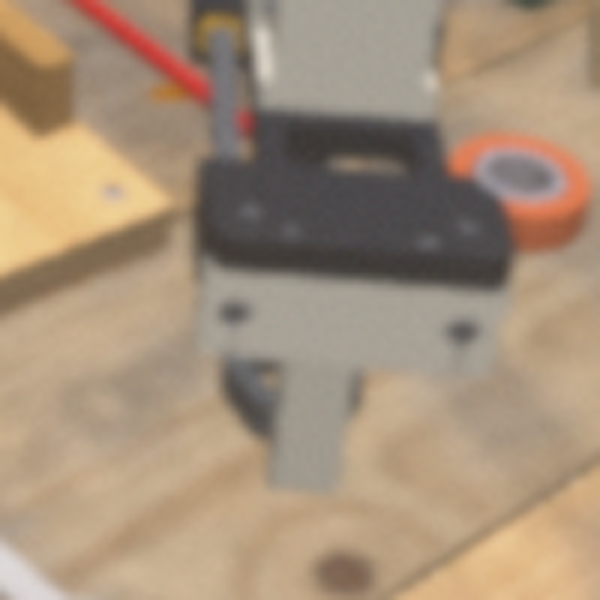

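```bash
python3 -m handwheel '[[[0,0,0,0,0,0,0.03],[0,0,0,0,0,0,0.03],[0,0,0,0,0,0,0.03],[0,0,0,0,0,0,0.03],[0,0,0,0,0,0,0.03],[0,0,0,0,0,0,0.03],[0,0,0,0,0,0,0.03]]]' 30; python3 st.py 0.4418 -0.3073 0.0045
```

```text
time_s: 26.7
position: [0.4422, -0.3076, 0.0049]
ee_rot: [0.914, 0.405, 0.0, 0.001]
contact_force: [-0.3, -0.1, -0.5]
finger_gap: 0.0356
t 26.7 pos [ 0.4422 -0.3076  0.0049] jaw 47.76 z [ 1.e-03 -8.e-04 -1.e+00] F [-0.3 -0.1 -0.5] gap 0.0356 q [-0.66 -0.04  1.96 -0.    1.22 -1.49]
delta [-0.0004  0.0003 -0.0004]
```

```bash
python3 -m handwheel '[[[0,0,0.03,0,0,0,0.03],[0,0,0.05,0,0,0,0.03],[0,0,0.05,0,0,0,0.03],[0,0,0.05,0,0,0,0.03],[0,0,0.05,0,0,0,0.03],[0,0,0.05,0,0,0,0.03],[0,0,0,0,0,0,0.03]]]' 30; python3 st.py 0.4648 0.0838 0.28
```

```text
time_s: 27.4
position: [0.4384, -0.3047, 0.2893]
ee_rot: [0.914, 0.405, -0.001, -0.001]
contact_force: [-0.0, -0.8, -0.2]
finger_gap: 0.036
t 27.4 pos [ 0.4384 -0.3047  0.2893] jaw 47.76 z [-0.0025  0.0019 -1.    ] F [-0.  -0.8 -0.2] gap 0.036 q [-0.66 -0.2   1.63 -0.    1.71 -1.49]
delta [ 0.0264  0.3885 -0.0093]
```

```bash
python3 -m handwheel '[[[0.0026,0.038,0.001,0,0,0,0.03],[0.0026,0.038,0.001,0,0,0,0.03],[0.0026,0.038,0.001,0,0,0,0.03],[0.0026,0.038,0.001,0,0,0,0.03],[0.0026,0.038,0.001,0,0,0,0.03],[0.0026,0.038,0.001,0,0,0,0.03],[0.0026,0.038,0.001,0,0,0,0.03],[0.0026,0.038,0.001,0,0,0,0.03],[0.0026,0.038,0.001,0,0,0,0.03],[0.0026,0.038,0.001,0,0,0,0.03],[0,0,0,0,0,0,0.03],[0,0,0,0,0,0,0.03]]]' 30; python3 st.py 0.4648 0.0838 0.12
```

```text
time_s: 28.6
position: [0.4617, 0.0894, 0.2956]
ee_rot: [0.915, 0.404, -0.001, -0.001]
contact_force: [0.6, -0.7, -0.0]
finger_gap: 0.0354
t 28.6 pos [0.4617 0.0894 0.2956] jaw 47.64 z [-0.0031  0.0015 -1.    ] F [ 0.6 -0.7 -0. ] gap 0.0354 q [ 0.14 -0.34  1.74  0.    1.75 -0.7 ]
delta [ 0.0031 -0.0056 -0.1756]
```

```bash
python3 -m handwheel '[[[0.0031,-0.0056,-0.04,-0.0015,-0.0031,0,0.03],[0,0,-0.05,0,0,0,0.03],[0,0,-0.05,0,0,0,0.03],[0,0,-0.025,0,0,0,0.03],[0,0,0,0,0,0,0.03],[0,0,0,0,0,0,0.03]]]' 30; python3 st.py 0.4648 0.0838 0.0935
```

```text
time_s: 29.2
position: [0.4641, 0.0781, 0.1257]
ee_rot: [0.916, 0.401, 0.001, 0.001]
contact_force: [1.4, 0.2, 0.3]
finger_gap: 0.0359
t 29.2 pos [0.4641 0.0781 0.1257] jaw 47.33 z [ 2.6e-03 -8.0e-04 -1.0e+00] F [1.4 0.2 0.3] gap 0.0359 q [ 0.11 -0.31  1.99 -0.    1.46 -0.71]
delta [ 0.0007  0.0057 -0.0322]
```

```bash
python3 -m handwheel '[[[0.0007,0.0057,-0.02,0.0008,0.0026,0,0.03],[0,0,-0.012,0,0,0,0.03],[0,0,0,0,0,0,0.03],[0,0,0,0,0,0,0.03]]]' 30; python3 st.py 0.4648 0.0838 0.0589;python3 -c "
from h import *
q=shot('scene','s20')
a=cv2.imread('pics/s20.png')[130:230,175:275]
cv2.imwrite('pics/c20.png',cv2.resize(a,(600,600),interpolation=cv2.INTER_CUBIC))"
```

```text
time_s: 29.6
position: [0.4676, 0.0825, 0.0993]
ee_rot: [0.916, 0.401, 0.003, 0.001]
contact_force: [-0.2, -0.2, 0.3]
finger_gap: 0.0358
t 29.6 pos [0.4676 0.0825 0.0993] jaw 47.23 z [ 7.4e-03  5.0e-04 -1.0e+00] F [-0.2 -0.2  0.3] gap 0.0358 q [ 0.12 -0.28  2.01 -0.    1.41 -0.7 ]
delta [-0.0028  0.0013 -0.0404]
```

View pics/c20.png

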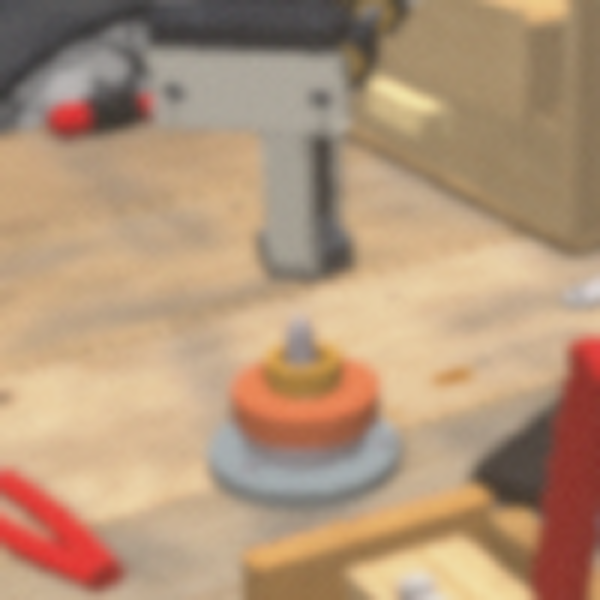

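```bash
python3 -m handwheel '[[[-0.0022,0.0009,-0.012,-0.0005,0.0074,0,0.03],[0,0,0,0,0,0,0.03],[0,0,0,0,0,0,0.03]]]' 30; python3 st.py 0.4651 0.0836 0.0589
```

```text
time_s: 29.95
position: [0.466, 0.0834, 0.0881]
ee_rot: [0.916, 0.401, 0.001, 0.0]
contact_force: [0.1, 0.3, 0.4]
finger_gap: 0.0353
t 29.95 pos [0.466  0.0834 0.0881] jaw 47.22 z [ 1.7e-03  3.0e-04 -1.0e+00] F [0.1 0.3 0.4] gap 0.0353 q [ 0.12 -0.27  2.02  0.    1.39 -0.7 ]
delta [-0.0009  0.0002 -0.0292]
```

```bash
python3 -m handwheel '[[[0,0,-0.01,0,0,0,0.03],[0,0,-0.006,0,0,0,0.03],[0,0,0,0,0,0,0.03],[0,0,0,0,0,0,0.03]]]' 30; python3 st.py 0.4651 0.0836 0.0589
```

```text
time_s: 30.35
position: [0.4658, 0.0835, 0.0705]
ee_rot: [0.916, 0.401, 0.001, 0.0]
contact_force: [0.3, -0.8, -1.0]
finger_gap: 0.0355
t 30.35 pos [0.4658 0.0835 0.0705] jaw 47.23 z [ 1.3e-03  2.0e-04 -1.0e+00] F [ 0.3 -0.8 -1. ] gap 0.0355 q [ 0.12 -0.26  2.04  0.    1.36 -0.7 ]
delta [-0.0007  0.0001 -0.0116]
```

```bash
python3 -m handwheel '[[[-0.0007,0.0001,-0.006,0,0.0013,0,0.03],[0,0,-0.004,0,0,0,0.03],[0,0,0,0,0,0,0.03],[0,0,0,0,0,0,0.03]]]' 30; python3 st.py 0.4651 0.0836 0.0589
```

```text
time_s: 30.75
position: [0.4651, 0.0836, 0.0597]
ee_rot: [0.916, 0.401, 0.0, -0.0]
contact_force: [-0.4, -0.0, -0.3]
finger_gap: 0.0359
t 30.75 pos [0.4651 0.0836 0.0597] jaw 47.24 z [ 0.e+00  2.e-04 -1.e+00] F [-0.4 -0.  -0.3] gap 0.0359 q [ 0.12 -0.25  2.05  0.    1.34 -0.7 ]
delta [ 0.      0.     -0.0008]
```

```bash
python3 -m handwheel '[[[0,0,-0.0005,0,0,0,0.03],[0,0,0,0,0,0,0.05],[0,0,0,0,0,0,0.06],[0,0,0,0,0,0,0.07],[0,0,0,0,0,0,0.07],[0,0,0.03,0,0,0,0.07],[0,0,0.05,0,0,0,0.07],[0,0,0.05,0,0,0,0.07],[0,0,0.05,0,0,0,0.07]]]' 30
python3 -m handwheel '[[[-0.01,0.045,0,0,0,0,0.07],[-0.01,0.045,0,0,0,0,0.07],[-0.01,0.045,0,0,0,0,0.07],[-0.01,0.045,0,0,0,0,0.07],[-0.01,0.045,0,0,0,0,0.07],[-0.01,0.045,0,0,0,0,0.07],[-0.01,0.045,0,0,0,0,0.07],[0,0,0,0,0,0,0.07],[0,0,0,0,0,0,0.07]]]'
python3 -c "
from h import *
q=shot('scene','s21');p=shot('top','t21')
a=cv2.imread('pics/s21.png')[150:230,185:265];b=cv2.imread('pics/t21.png')[180:234,200:254]
cv2.imwrite('pics/c21.png',np.hstack([cv2.resize(x,(400,400),interpolation=cv2.INTER_CUBIC) for x in (a,b)]))
C=cloud(p);M=C[195:220,215:240].reshape(-1,3)
r=np.hypot(M[:,0]-.4648,M[:,1]-.0838)
for lo,hi in((.012,.016),(.023,.03),(.034,.04)): m=(r>lo)&(r<hi);print(lo,np.median(M[m,2]).round(4))
"
```

```text
time_s: 31.65
position: [0.4612, 0.0831, 0.2374]
ee_rot: [0.916, 0.401, -0.005, -0.002]
contact_force: [1.3, -0.6, 0.6]
finger_gap: 0.0698
time_s: 32.55
position: [0.388, 0.4095, 0.2473]
ee_rot: [0.917, 0.399, 0.002, -0.0]
contact_force: [-0.8, 0.1, 0.0]
finger_gap: 0.0697
0.012 0.0681
0.023 0.0405
0.034 0.0128
```

View pics/c21.png

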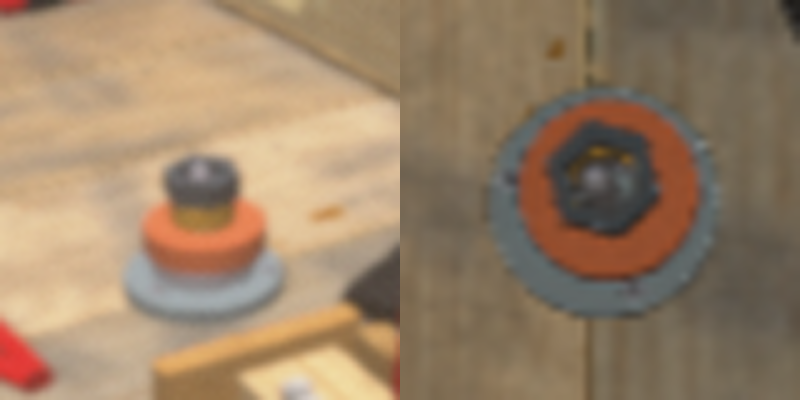

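View pics/t21.png

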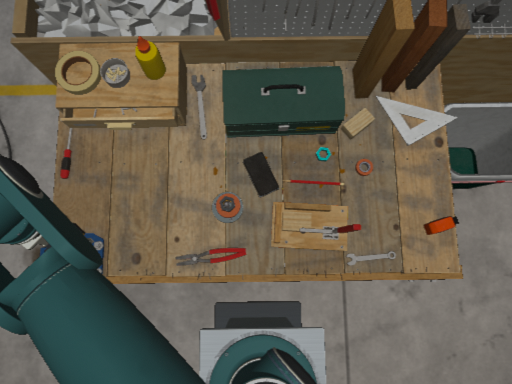

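Stack heights 68.1 / 40.5 / 12.8 mm match flat seating (68 / 40 / 12). Handing in.

```bash
python3 -c "
from station import env
print(env.job_done()); print(env.get_state()['time_s'])"
```

```text
the job is handed in; nothing more can be done
None
the job is handed in; nothing more can be done
```

The wheel set is built on the spindle in the order asked: flange, large wheel, brass sleeve, dark steel nut. The job was handed in at about 33 s of the 136 s allowed.

**Last checks:** both camera views show the four parts stacked and centred round the shaft. The top camera's depth gave the nut's top at 68.1 mm, the wheel's top at 40.5 mm and the base at 12.8 mm, against 68, 40 and 12 expected for parts lying flat. The worn wheel and the teal nut are where they lay, the arm was clear of everything, and the force readings I took between moves stayed within about 2 N.

**What disagreed or went wrong:**
- **Camera offset:** the two cameras differed by about 1 mm on where the parts and the shaft lie. I split the difference, well inside the bore clearance.
- **Scene-view outlines:** the outlines of the flange and the base ran together in the scene view, so their positions came from the top view only, and their heights were not triangulated.
- **Wheel grasp:** the first grip on the wheel was too high. I opened, lowered and gripped again before lifting.

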